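# Unstack the bench pile onto its place pads

### The arm

A 6-joint arm with a two-finger parallel gripper is mounted at the origin on a cart in front of the work surface, level with it; the furniture and walls round the work are solid. World frame = base frame: x ahead of the robot, y to its left, z up, the work surface at z = 0. Lengths are in m, angles in rad, forces in N, time in s.
With the tool pointing down it reaches from about 0.3 to 0.875 m from the base axis. Payload 6.4 kg.
Tool frame: the origin (TCP) lies between the finger pads; the fingertips stand 11 mm ahead of it and the grasp point (between the pads) lies 8 mm behind it; y points along the fingers, z is the direction in which the jaws open and shut, and the axes are right-handed (so a half turn about y gives the same grasp; the last joint's range is limited). The gripper opens to 85 mm and grips with 20 to 120 N. Pads are 22 mm wide; open, the fingers measure 114 mm over their backs; the gripper's body (76 mm by 85 mm) begins 54 mm behind the grasp point. The pads swing forward as they close: fully open they stand 13 mm farther back than shut.
Start: joints at [-1.471, 0.181, 1.607, -0, 1.354, -0.206], TCP at [0.173, -0.548, 0.242] pointing down, gripper open.
Joint ranges: [-2.99, 2.99], [-0.89, 2.07], [0.3, 2.58], [-1.14, 4.28], [0, 2.63], [-3.12, 3.12]. Speed limits (rad/s): [2.57, 2.57, 3.01, 3.14, 3.14, 3.14].

### API

Orientations are given as a rotation vector (axis times angle).
In Python, from workcell import ctrl, imaging, job_done gives the robot as it stands.
- The arm moves only by the tool move_arm, never from a script. Its arguments are lists of equal length, an entry for each row: "linear": the shift along the tool's x, y, z in cm, a list of three; "twist": the turn about the tool's y in degrees; "gripper": the closure, from -1 (fully open) to 1 (shut), so that 0 is half open. In form: {"linear": [[x, y, z], ...], "twist": [twist, ...], "gripper": [gripper, ...]}. A call has 1 to 12 rows; each row is the pose to reach, as a shift and turn from the pose measured when the call began, along the tool's axes at that moment; what a row does not reach only later rows make up. A row lasts 1/8 s, in which the tool goes at most 62.5 mm and 10.7 degrees, less where a joint would pass 70% of its speed; a pose out of reach is approached as far as the arm can. A call with a gripper value outside its range is refused whole. The fingers move at their own pace and stop on an object; "force" is the grip in N (left out, the last holds). Time passes only in rows, so rows that repeat a pose let the fingers close. It gives the time, the measured TCP pose, the force and the opening at its end, in the units of the state.
- ctrl.read_state(): the state, without advancing time (a new reading comes with each control period).
- imaging.read_camera(name): name is "scene" or "top" or "wrist"; returns a dict with "color" (384x512x3 uint8, red, green, blue), "fx", "fy", "cx", "cy" (pixels), "R" (3x3) and "t" (3): a world point X has camera coordinates R X + t; the wrist camera has in their place "tool_from_camera" (4x4, takes a point from camera to tool coordinates, whose origin is the TCP and whose axes are the tool frame's). Camera axes: x right, y down, z forward; pixel columns grow to the right and rows downward; lengths in m; the calibration is good to about 2 mm. The wrist camera is an equidistant fisheye: a pixel r from the principal point sees the ray r / f radians off the axis. A picture is of the moment at which its call begins: read the wrist's pose just before it. There is no depth.
- job_done(): hands the job in, once; it reports no verdict.
The state is a dict: "time_s": time; "q": joint angles; "joint_vel": joint speeds; "joint_torque": joint torques, N m; "position": TCP position; "tcp_rot": TCP orientation; "ft_force": force on the tool from outside, world axes, zero at the start; "wrist_torque": the same for the moment, N m; "opening": finger opening in m.
Only numpy, scipy, OpenCV 4.12 (cv2) and the standard library are available. Lean on these libraries where they do the work, as an engineer would, in place of code of your own. Each camera call takes 0.05 s, during which the arm holds its last target.

### The job

Someone has piled a brown bottle, a roll of white tape, an orange box and a grey case on top of one another. Take the pile apart and set each thing upright on the rubber pad that shows its own colour and outline, centred on the outline, with the box and the case lined up lengthwise with theirs. Do not tip over or drop anything, and leave the flask and the beaker standing where they are.

Things in the scene. Friction and masses are not known exactly. Their poses are not given: they have to be found in the camera images.
- case_mid (a point): closed dark-grey cuvette storage case, a flat box 64 x 118 x 34 mm (x, y, z), about 0.1 to 0.3 kg; bottom of the pile at the start. Point: its centre, 17 mm above its underside; z up, y along its length. Grasp across the 64 mm width.
- film_mid (a point): plain orange cardboard box of sealing film, 52 x 105 x 52 mm (x, y, z); lies second from the bottom, on the case, turned up to 20 degrees from it. Point: its centre, 26 mm above its underside; z up, y along its length. Grasp across the 52 mm width.
- roll_mid (a point): white roll of writing tape lying flat, a ring 59 mm in diameter, 19 mm high, with a brown core; lies third, on top of the orange box. Point: its centre, 9.5 mm above its underside; z up.
- bottle_mid (a point): small brown reagent bottle with a black cap, 36 mm in diameter (cap 28 mm), 80 mm high, body straight up to about 50 mm; stands upright on top of the tape roll at the start. Point: on its axis, 40 mm above its underside; z up.
- pad_grey_top (a point): rectangular black rubber pad 92 x 146 x 5 mm with a grey rectangle 64 x 118 mm inlaid flush: the place of the grey case. Fixed. Point: the centre of its upper face, 5 mm above the worktop; y along its length.
- pad_orange_top (a point): rectangular black rubber pad 80 x 133 x 5 mm with an orange rectangle 52 x 105 mm inlaid flush: the place of the orange box. Fixed. Point: the centre of its upper face, 5 mm above the worktop; y along its length.
- pad_white_top (a point): round black rubber pad 87 mm in diameter, 5 mm thick, with a white ring 59 mm in diameter inlaid flush: the place of the tape roll. Fixed. Point: the centre of its upper face, 5 mm above the worktop.
- pad_brown_top (a point): round black rubber pad 68 mm in diameter, 5 mm thick, with a brown disc 40 mm in diameter inlaid flush: the place of the brown bottle. Fixed. Point: the centre of its upper face, 5 mm above the worktop.
- flask_mid (a point): bystander: conical glass flask, 62 mm in diameter at the foot, 100 mm high, standing at the right of the work; loose. Point: on its axis, 50 mm above its underside.
- beaker_mid (a point): bystander: glass beaker 54 mm across (58 over the spout), 71 mm high, standing at the left of the work; loose. Point: on its axis, 35.5 mm above its underside.
Mind the look-alikes: they are no part of the job. Leave any green look-alike of the part that bears film_mid alone.

How it is judged:
At the end, for the whole second after the job is handed in: Bottle, roll, box and case each lie at rest and upright (within 0.1 rad) on the upper face of their own pad, centre within 12 mm of the pad's centre; box and case are lined up with their pads within 0.2 rad (either way round); flask and beaker within 30 mm of where they stood (horizontal distance between case_mid and pad_grey_top below 0.012 m and z of case_mid in the frame of pad_grey_top between 0.013 and 0.021 m and angle between each of case_mid, film_mid, roll_mid, bottle_mid's own z axis and vertical below 0.1 rad and linear speed of each of case, film, roll, bottle below 0.02 m/s and angle between the y axis of case_mid and the y axis of pad_grey_top, either way round below 0.2 rad and horizontal distance between film_mid and pad_orange_top below 0.012 m and z of film_mid in the frame of pad_orange_top between 0.022 and 0.03 m and angle between the y axis of film_mid and the y axis of pad_orange_top, either way round below 0.2 rad and horizontal distance between roll_mid and pad_white_top below 0.012 m and z of roll_mid in the frame of pad_white_top between 0.0055 and 0.0135 m and horizontal distance between bottle_mid and pad_brown_top below 0.012 m and z of bottle_mid in the frame of pad_brown_top between 0.036 and 0.044 m and not (distance of any of flask_mid, beaker_mid from where it was at the start of the episode above 0.03 m)); the robot touches nothing.
It fails at once if one of the four things is tipped over (more than 0.6 rad) (angle between any of case_mid, film_mid, roll_mid, bottle_mid's own z axis and vertical above 0.6 rad).
It fails at once if one of the four things is dropped (falls free of the fingers faster than 0.8 m/s, about 3 cm) ((linear speed of case above 0.8 m/s and contact force between case and the fingers below 0.02 N) or (linear speed of film above 0.8 m/s and contact force between film and the fingers below 0.02 N) or (linear speed of roll above 0.8 m/s and contact force between roll and the fingers below 0.02 N) or (linear speed of bottle above 0.8 m/s and contact force between bottle and the fingers below 0.02 N)).
It fails at once if the flask or the beaker is tipped or pushed more than 30 mm (distance of any of flask_mid, beaker_mid from where it was at the start of the episode above 0.03 m or angle between any of flask_mid, beaker_mid's own z axis and vertical above 0.5 rad).
It also fails if it takes over 112 s, if anything falls off the work surface, if the arm or the gripper's body presses on something with over 40 N, if the wrist force passes 120 N, or if a joint passes its speed limit or range.

## Working session

There is one attempt and no reset: what is moved stays moved. The work goes in short steps, Python scripts to look and compute and a tool call to move; the robot and the scene stay as the last step left them, time stands still between calls to the robot, and variables do not carry over. Pictures are saved under pics/ and viewed, and the job is handed in when it is done.

Besides the shell and the picture viewer there is one more tool, called after ">>>" as a command line: name --pt "numbers of a row" for each row, then --argument value for the rest. move_arm: Moves the arm, as the interface text tells. Its arguments: {"type":"object","properties":{"linear":{"type":"array"},"twist":{"type":"array"},"gripper":{"type":"array"},"force":{"type":"number"}},"required":["linear","twist","gripper"]}

```bash
ls; mkdir -p pics
python3 - <<'E'
from workcell import ctrl, imaging
import cv2, numpy as np
s=ctrl.read_state(); print(s)
for n in ["scene","top","wrist"]:
    c=imaging.read_camera(n); cv2.imwrite(f"pics/{n}0.png",c["color"][:,:,::-1])
    print(n,{k:(np.round(v,4).tolist() if hasattr(v,'shape') else v) for k,v in c.items() if k!="color"})
E
```

```text
pics
{'time_s': 0.0, 'q': array([-1.47127577e+00,  1.81535436e-01,  1.60802257e+00,  3.71886282e-06,
        1.35380894e+00, -2.06264806e-01]), 'joint_vel': array([ 0.00025647,  0.0006875 , -0.00155444,  0.0007553 , -0.00111079,
        0.00102753]), 'joint_torque': array([ 1.44872181e-03, -4.44857061e+01, -3.51336908e+01, -2.63992379e-04,
        8.67529248e-03,  8.27989197e-06]), 'position': array([ 0.17308123, -0.54776257,  0.24138026]), 'tcp_rot': array([-0.31681434,  2.05847635, -2.05478987]), 'ft_force': array([-0.63912266,  0.27720229, -0.88335413]), 'wrist_torque': array([ 0.00180089,  0.02562738, -0.01758005]), 'opening': 0.08543636063947355}
scene {'fx': 350.54251989090716, 'fy': 350.54251989090716, 'cx': 256.74219882350616, 'cy': 192.59640547362255, 'R': [[-0.8955, -0.445, 0.0061], [-0.2368, 0.4649, -0.8531], [0.3768, -0.7654, -0.5217]], 't': [0.528, 0.205, 1.041]}
top {'fx': 346.5345206506508, 'fy': 346.5345206506508, 'cx': 254.05064174115253, 'cy': 194.20746979544938, 'R': [[-0.0285, -0.9996, -0.003], [-0.9951, 0.0287, -0.0943], [0.0944, 0.0003, -0.9955]], 't': [0.0408, 0.5648, 1.13]}
wrist {'fx': 297.3186396354542, 'fy': 297.3186396354542, 'cx': 252.77039520147224, 'cy': 189.26927119255888, 'tool_from_camera': [[0.0003, 0.9532, 0.3023, -0.0773], [-0.0001, -0.3023, 0.9532, -0.1319], [1.0, -0.0003, -0.0, -0.0006], [0.0, 0.0, 0.0, 1.0]]}
```

View pics/scene0.png

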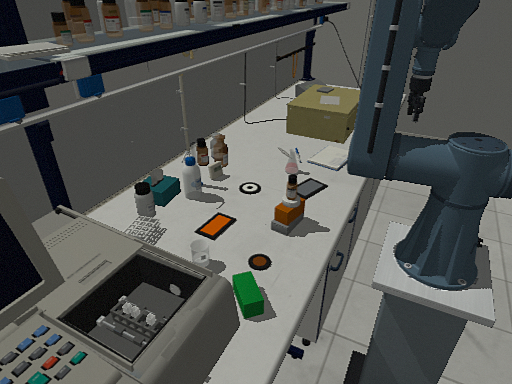

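View pics/top0.png

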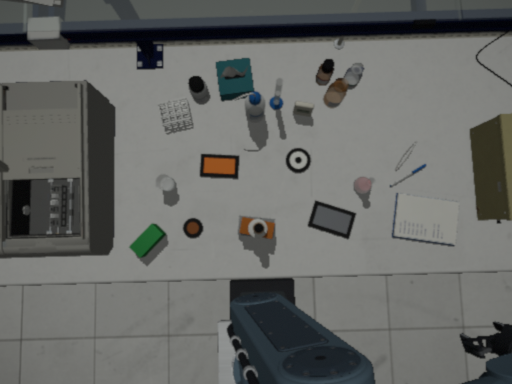

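View pics/wrist0.png

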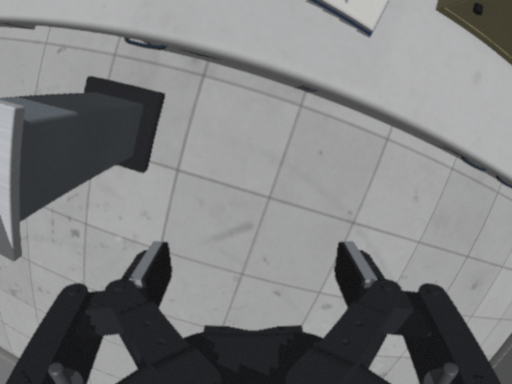

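```bash
cat > h.py <<'E'
import numpy as np, cv2
from scipy.spatial.transform import Rotation as Ro
from workcell import ctrl, imaging
def ray(c,uv,pose=None):
    u=(uv[0]-c["cx"])/c["fx"]; v=(uv[1]-c["cy"])/c["fy"]
    if "R" in c:
        R=np.array(c["R"]); d=R.T@np.array([u,v,1.]); o=-R.T@np.array(c["t"])
    else:
        r=np.hypot(u,v); s=np.sin(r)/r if r>1e-9 else 1
        d=np.array([u*s,v*s,np.cos(r)]); T=np.array(c["tool_from_camera"])
        p,Rt=pose; d=Rt@(T[:3,:3]@d); o=p+Rt@T[:3,3]
    return o,d/np.linalg.norm(d)
def plane(c,uv,z,pose=None):
    o,d=ray(c,uv,pose); return o+d*(z-o[2])/d[2]
def tri(rays):
    A=np.zeros((3,3));b=np.zeros(3)
    for o,d in rays:
        P=np.eye(3)-np.outer(d,d);A+=P;b+=P@o
    x=np.linalg.solve(A,b)
    return x,[np.linalg.norm(np.cross(x-o,d)) for o,d in rays]
def grab(n,fn=None):
    s=ctrl.read_state(); pose=(np.array(s["position"]),Ro.from_rotvec(s["tcp_rot"]).as_matrix())
    c=imaging.read_camera(n)
    if fn: cv2.imwrite(fn,c["color"][:,:,::-1])
    return c,pose
def proj(c,X,pose=None):
    X=np.array(X,float)
    if "R" in c: 
        p=np.array(c["R"])@X+c["t"]; return np.array([c["fx"]*p[0]/p[2]+c["cx"],c["fy"]*p[1]/p[2]+c["cy"]])
    T=np.array(c["tool_from_camera"]); p=pose[1].T@(X-pose[0]); p=T[:3,:3].T@(p-T[:3,3])
    n=np.hypot(p[0],p[1]); r=np.arctan2(n,p[2]); return np.array([c["cx"]+c["fx"]*r*p[0]/n,c["cy"]+c["fy"]*r*p[1]/n])
def state():
    s=ctrl.read_state(); R=Ro.from_rotvec(s["tcp_rot"]).as_matrix()
    print("t",round(s["time_s"],2),"p",np.round(s["position"],4),"q",np.round(s["q"],2),"F",np.round(s["ft_force"],1),"open",round(s["opening"],4))
    print("R",np.round(R,3).tolist())
    return s,R
E
python3 - <<'E'
from h import *
s,R=state()
c=cv2.imread("pics/top0.png")[130:260,120:400]; cv2.imwrite("pics/top0c.png",cv2.resize(c,None,fx=2.8,fy=2.8,interpolation=cv2.INTER_CUBIC))
c=cv2.imread("pics/scene0.png")[140:320,180:340]; cv2.imwrite("pics/scene0c.png",cv2.resize(c,None,fx=3.3,fy=3.3,interpolation=cv2.INTER_CUBIC))
E
```

```text
t 0.15 p [ 0.1731 -0.5479  0.2416] q [-1.47  0.18  1.61  0.    1.35 -0.21] F [-0.  -0.2  0.3] open 0.0852
R [[-0.954, -0.0, 0.301], [-0.301, 0.001, -0.954], [-0.0, -1.0, -0.001]]
```

View pics/top0c.png

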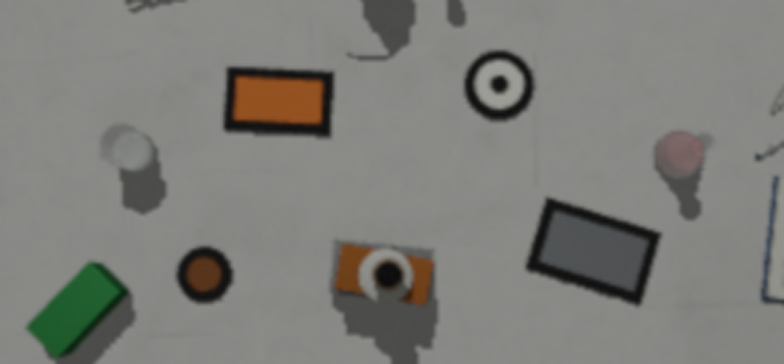

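View pics/scene0c.png

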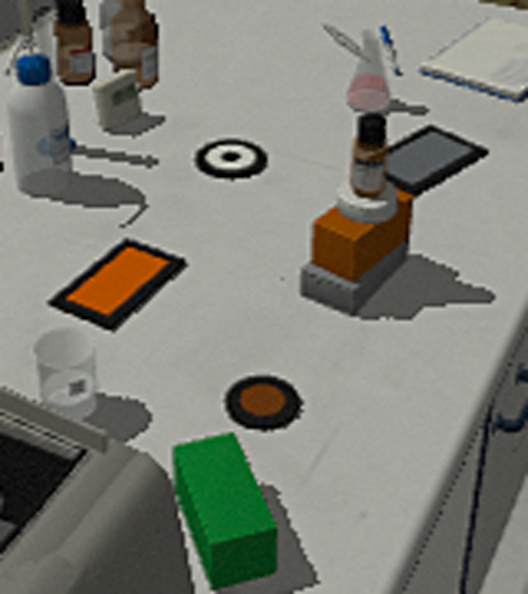

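```bash
cat > m0.py <<'E'
from h import *
T,_=grab("top"); S,_=grab("scene")
def hsv(c): return cv2.cvtColor(c["color"],cv2.COLOR_RGB2HSV)
def blob(c,mask,seed,name):
    n,l,st,ce=cv2.connectedComponentsWithStats(mask.astype(np.uint8))
    # component nearest to seed
    ok=[i for i in range(1,n) if st[i,4]>15]
    i=min(ok,key=lambda i:np.min(np.hypot(*(np.argwhere(l==i)-np.array(seed)[::-1]).T)))
    return (l==i),st[i],ce[i]
for c,nm in ((T,"top"),(S,"scene")):
    H=hsv(c); V=H[...,2]; print(nm)
    if nm=="top": sd={"orange":(220,166),"white":(298,159),"brown":(193,228),"grey":(332,219)}
    else: sd={"orange":(215,225),"white":(250,188),"brown":(260,261),"grey":(311,187)}
    dark=(V<60)
    for k,p in sd.items():
        # dark rim: component near seed, then fill
        m,st,ce=blob(c,dark if k!="grey" else dark,p,k)
        cs,_=cv2.findContours(m.astype(np.uint8),cv2.RETR_EXTERNAL,cv2.CHAIN_APPROX_NONE)
        ct=max(cs,key=len)
        # contour to plane
        P=np.array([plane(c,q[0],0.005)[:2] for q in ct],np.float32)*1000
        if k in("orange","grey"):
            r=cv2.minAreaRect(P); print(k,st.tolist(),"rect",np.round(r[0],1),np.round(r[1],1),round(r[2],1))
        else:
            r=cv2.fitEllipse(P); print(k,st.tolist(),"ell",np.round(r[0],1),np.round(r[1],1))
    om=(H[...,0]<20)&(H[...,1]>150)&(V>100)
E
python3 m0.py
```

```text
top
orange [200, 154, 39, 25, 331] rect [668.8 141.7] [128.9  78.7] 85.4
white [296, 157, 5, 6, 22] ell [ 682.5 -129.2] [14.7 17. ]
brown [184, 218, 19, 20, 171] ell [460.1 234.7] [60.6 62.1]
grey [308, 201, 47, 38, 454] rect [ 475.3 -233.7] [141.7  90. ] 71.0
scene
orange [195, 213, 41, 27, 255] rect [671.6 145.1] [134.8  81. ] 85.5
white [239, 182, 22, 12, 95] ell [ 682.5 -125.4] [81.8 84. ]
brown [249, 254, 22, 17, 191] ell [462.4 238.8] [63.3 66.5]
grey [288, 178, 40, 21, 187] rect [ 480.2 -231.4] [146.4  99.9] 70.6
```

```bash
cat > m1.py <<'E'
from h import *
T,_=grab("top"); S,_=grab("scene")
for c,nm,box in ((T,"top",(235,205,285,270)),(S,"scene",(265,165,320,240))):
    a=c["color"][box[1]:box[3],box[0]:box[2]]
    cv2.imwrite(f"pics/pile_{nm}.png",cv2.resize(a[:,:,::-1],None,fx=9,fy=9,interpolation=cv2.INTER_NEAREST)[:600])
E
python3 m1.py
```

```text
(no output)
```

View pics/pile_top.png

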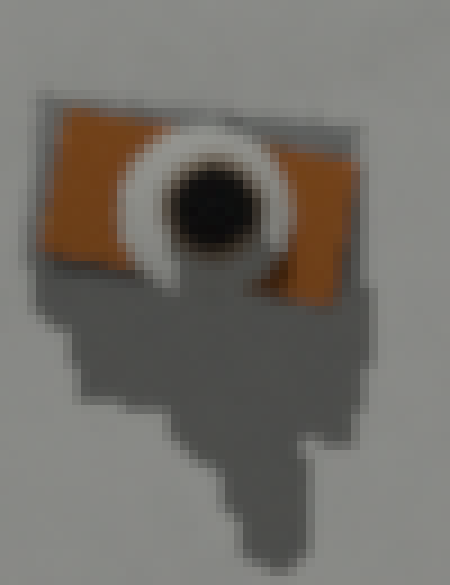

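View pics/pile_scene.png

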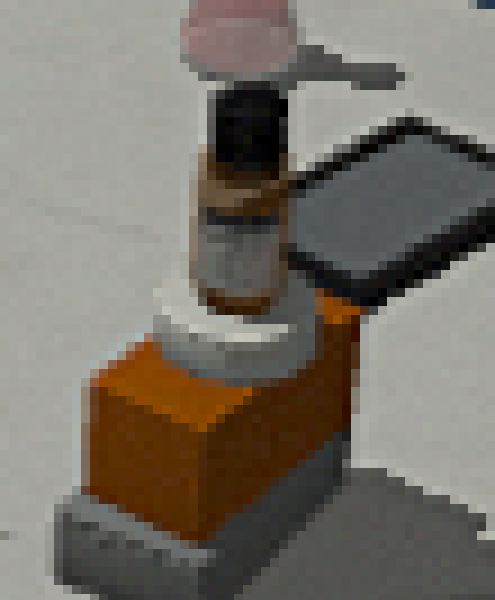

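Run:
```python
from h import *
T,_=grab("top"); S,_=grab("scene")
print(tri([ray(T,(258.1,227.3)),ray(S,(292.5,175.6))]))
print(plane(T,(258.1,227.3),.185))
# case corners: top crop TL(35,95), TR(360,125); box top corners TL(65,108),TR(360,165),BR(335,305),BL(45,258)
f=lambda x,y:(x/9-.5+235,y/9-.5+205)
for p in [(65,108),(360,165),(335,305),(45,258)]: print("box",plane(T,f(*p),.086))
for p in [(38,95),(362,125)]: print("case",plane(T,f(*p),.034))
for p in [(205,205)]: print("roll c",plane(T,f(*p),.105))
```

```text
(array([0.45625811, 0.01597246, 0.18511805]), [np.float64(0.0007508197061008266), np.float64(0.0007508197061007473)])
[0.45555125 0.01571797 0.185     ]
box [0.49074772 0.06539451 0.086     ]
box [ 0.46794605 -0.03703835  0.086     ]
box [ 0.41972343 -0.0267017   0.086     ]
box [0.43882333 0.0736672  0.086     ]
case [0.49741526 0.07712753 0.034     ]
case [ 0.48305484 -0.04118416  0.034     ]
roll c [0.45561261 0.01756414 0.105     ]
```

>>> move_arm --pt "-4 -1 -4.2" --pt "-8 -2 -8.4" --pt "-12 -3 -12.6" --pt "-16 -4 -16.8" --pt "-20 -5 -21" --pt "-24 -6 -25.2" --pt "-28 -6 -29.4" --pt "-32 -6 -33.6" --pt "-36 -6 -37.8" --pt "-39.5 -6 -41.5" --pt "-42 -6 -44.2" --pt "-42 -6 -44.2" --twist '[0,0,2,5,8,11,14,17,17.5,17.5,17.5,17.5]' --gripper '[-1,-1,-1,-1,-1,-1,-1,-1,-1,-1,-1,-1]'

```text
time_s: 1.95
position: [0.441, 0.0018, 0.3023]
tcp_rot: [-0.005, 2.22, -2.218]
ft_force: [-0.4, -0.1, -0.9]
opening: 0.0854
```

Run:
```python
from h import *
state(); grab("wrist","pics/w1.png")
```

```text
t 1.95 p [0.441  0.0018 0.3023] q [-0.27 -0.18  1.85  0.    1.48  1.3 ] F [-0.4 -0.1 -0.9] open 0.0854
R [[-1.0, 0.0, 0.005], [-0.005, 0.001, -1.0], [-0.0, -1.0, -0.001]]
```

View pics/w1.png

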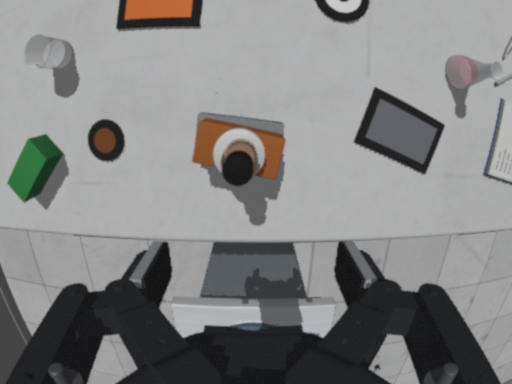

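```bash
cat > m2.py <<'E'
from h import *
import sys
def comp(m,p):
    n,l,st,ce=cv2.connectedComponentsWithStats(m.astype(np.uint8))
    i=min([i for i in range(1,n) if st[i,4]>15],key=lambda i:np.min(np.hypot(*(np.argwhere(l==i)-np.array(p)[::-1]).T)))
    return l==i
def outer(c,m,z,pose,kind):
    cs,_=cv2.findContours(m.astype(np.uint8),cv2.RETR_EXTERNAL,cv2.CHAIN_APPROX_NONE)
    ct=max(cs,key=len)
    P=np.array([plane(c,q[0],z,pose)[:2] for q in ct],np.float32)*1000
    if kind=="rect":
        r=cv2.minAreaRect(P); a=r[2] if r[1][0]>r[1][1] else r[2]+90
        return np.round(r[0],1),np.round(r[1],1),round(a,1)
    r=cv2.fitEllipse(P); return np.round(r[0],1),np.round(r[1],1)
E
python3 - <<'E'
from m2 import *
c,pose=grab("wrist"); H=cv2.cvtColor(c["color"],cv2.COLOR_RGB2HSV);V=H[...,2]
dark=V<60
for k,p,t in (("brown",(93,129),"e"),("grey",(372,95),"rect")): print(k,outer(c,comp(dark,p),.005,pose,t))
inl=(H[...,0]<18)&(H[...,1]>120)
print("brown inlay",outer(c,comp(inl,(105,140)),.005,pose,"e"))
g=(V>70)&(V<125)&(abs(c["color"][...,0].astype(int)-c["color"][...,2])<25)
m=comp(g,(400,130)); print("grey inlay",m.sum(),outer(c,m,.005,pose,"rect"))
m=comp((H[...,0]<20)&(H[...,1]>180)&(V>100),(208,130)); print("box", outer(c,m,.086,pose,"rect"))
cap=comp(V<45,(238,168)); ys,xs=np.nonzero(cap); print("cap px",cap.sum(),xs.min(),xs.max(),ys.min(),ys.max())
print(outer(c,cap,.185,pose,"e"))
a=cv2.resize(c["color"][95:215,175:305,::-1],None,fx=5,fy=5,interpolation=cv2.INTER_NEAREST);cv2.imwrite("pics/w1c.png",a)
E
```

```text
brown (array([462.5, 235.4]), array([62.9, 63.5]))
grey (array([ 477.1, -232.1]), array([141.9,  89.2]), 70.8)
brown inlay (array([462.4, 237.2]), array([39.1, 39.4]))
grey inlay 2579 (array([ 477.2, -233.9]), array([119.1,  64.8]), 70.7)
box (array([633.8, 126.1]), array([68. , 24.3]), 80.9)
cap px 789 222 251 151 184
(array([457.9,  15.5]), array([24.9, 29.3]))
```

View pics/w1c.png

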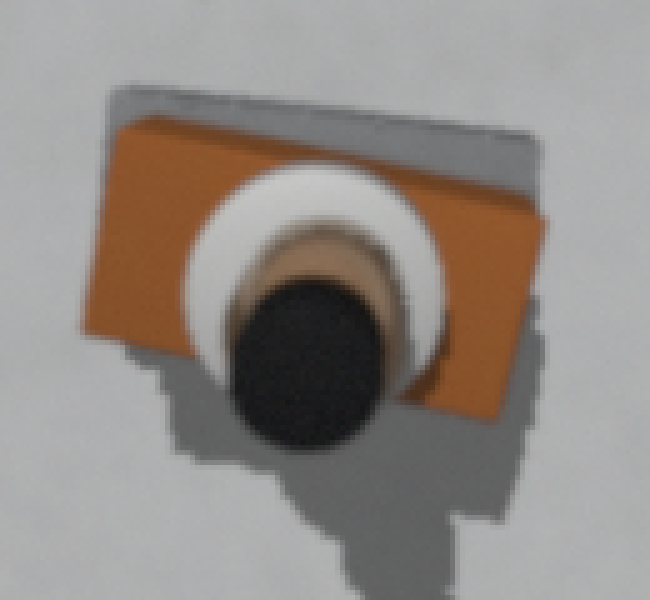

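>>> move_arm --pt "-1.5 3 -1.4" --pt "-1.5 7 -1.4" --pt "-1.5 11 -1.4" --pt "-1.5 14 -1.4" --pt "-1.5 16.2 -1.4" --pt "-1.5 17.2 -1.4" --pt "-1.5 17.2 -1.4" --pt "-1.5 17.2 -1.4" --pt "-1.5 17.2 -1.4" --pt "-1.5 17.2 -1.4" --pt "-1.5 17.2 -1.4" --pt "-1.5 17.2 -1.4" --twist '[0,0,0,0,0,0,0,0,0,0,0,0]' --gripper '[-1,-1,-1,-1,-1,-1,-1,1,1,1,1,1]' --force 40

```text
time_s: 3.55
position: [0.4559, 0.0138, 0.131]
tcp_rot: [-0.001, 2.22, -2.221]
ft_force: [-0.6, 0.9, 6.2]
opening: 0.0351
```

Run:
```python
from h import *
state(); grab("wrist","pics/w2.png"); grab("scene","pics/s2.png")
c=cv2.imread("pics/s2.png")[120:320,180:380]; cv2.imwrite("pics/s2c.png",cv2.resize(c,None,fx=3,fy=3,interpolation=cv2.INTER_CUBIC))
```

```text
t 3.55 p [0.4559 0.0138 0.131 ] q [-0.23  0.05  2.   -0.    1.09  1.34] F [-0.6  0.9  6.2] open 0.0351
R [[-1.0, 0.001, 0.002], [-0.002, -0.0, -1.0], [-0.001, -1.0, 0.0]]
```

View pics/s2c.png

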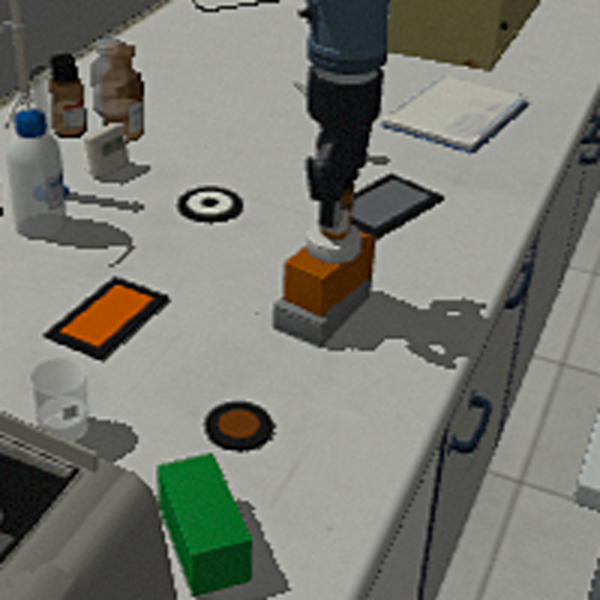

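View pics/w2.png

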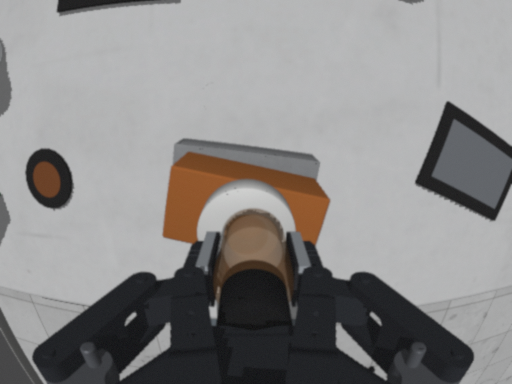

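>>> move_arm --pt "0 -0.5 0" --pt "0 -1.5 0" --pt "0 -3.5 -0.5" --pt "0 -5 -2.5" --pt "-0.2 -5 -6" --pt "-0.3 -5 -10" --pt "-0.4 -5 -14" --pt "-0.5 -4 -18" --pt "-0.6 -2 -20.8" --pt "-0.7 1 -22.1" --pt "-0.7 4 -22.3" --pt "-0.7 6 -22.3" --twist '[0,0,0,0,0,0,0,0,0,0,0,0]' --gripper '[1,1,1,1,1,1,1,1,1,1,1,1]'

```text
time_s: 5.15
position: [0.4618, 0.237, 0.0698]
tcp_rot: [-0.004, 2.219, -2.221]
ft_force: [0.1, 0.5, -1.4]
opening: 0.0346
```

Run:
```python
from h import *
state(); grab("wrist","pics/w3.png"); grab("top","pics/t3.png");c,_=grab("scene","pics/s3.png")
c=cv2.imread("pics/s3.png")[120:320,180:380]; cv2.imwrite("pics/s3c.png",cv2.resize(c,None,fx=3,fy=3,interpolation=cv2.INTER_CUBIC))
```

```text
t 5.15 p [0.4618 0.237  0.0698] q [ 0.25  0.29  1.87 -0.    0.99  1.81] F [ 0.1  0.5 -1.4] open 0.0346
R [[-1.0, -0.001, 0.003], [-0.003, -0.001, -1.0], [0.001, -1.0, 0.001]]
```

View pics/s3c.png

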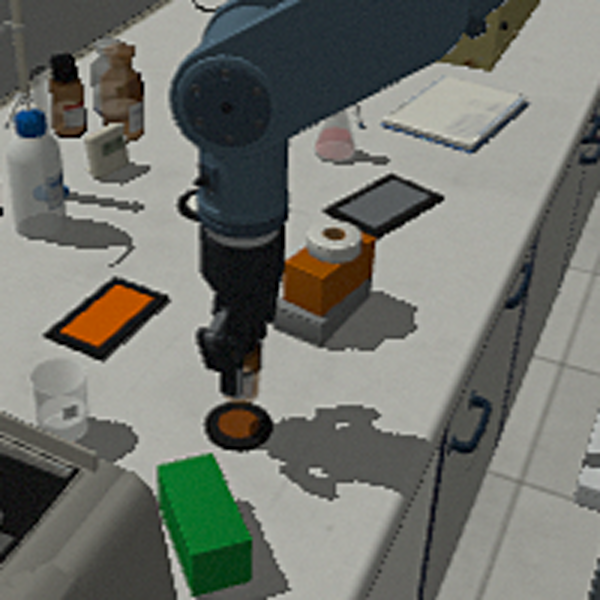

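View pics/w3.png

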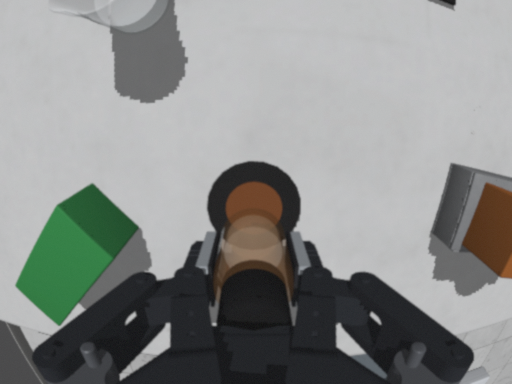

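Run:
```python
from h import *
from m2 import *
c,pose=grab("wrist");H=cv2.cvtColor(c["color"],cv2.COLOR_RGB2HSV);V=H[...,2]
print("pad centre px",proj(c,[.462,.2365,.005],pose))
for dx in (.034,.02): print(proj(c,[.462+dx,.2365,.005],pose))
print("bottle bottom far rim if underside .044:",proj(c,[pose[0][0]+.018,pose[0][1],.044],pose))
a=cv2.resize(c["color"][150:330,190:320,::-1],None,fx=4,fy=3.3,interpolation=cv2.INTER_CUBIC);cv2.imwrite("pics/w3c.png",a)
```

```text
pad centre px [253.59588266 208.26281777]
[253.7225362  161.39676887]
[253.67071008 181.23181479]
bottle bottom far rim if underside .044: [253.80118743 204.26041994]
```

View pics/w3c.png

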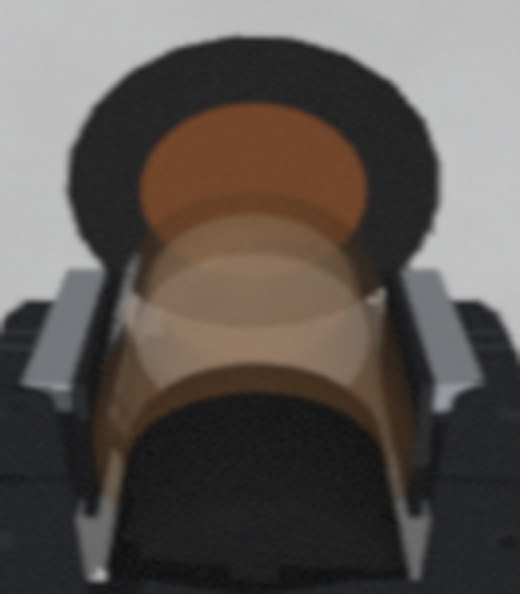

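>>> move_arm --pt "-0.1 1 0" --pt "-0.1 2 0" --pt "-0.1 2.8 0" --pt "-0.1 3.3 0" --pt "-0.1 3.6 0" --pt "-0.1 3.8 0" --pt "-0.1 3.8 0" --twist '[0,0,0,0,0,0,0]' --gripper '[1,1,1,1,1,1,1]'

```text
time_s: 6.22
position: [0.4637, 0.2368, 0.0334]
tcp_rot: [-0.001, 2.22, -2.221]
ft_force: [-0.3, -0.2, -0.7]
opening: 0.0346
```

>>> move_arm --pt "0 0.1 0" --pt "0 0.2 0" --pt "0 0.3 0" --pt "0 0.3 0" --twist '[0,0,0,0]' --gripper '[1,1,1,1]'

```text
time_s: 6.72
position: [0.4639, 0.2369, 0.0314]
tcp_rot: [-0.001, 2.219, -2.221]
ft_force: [-4.5, -0.3, 9.6]
opening: 0.0347
```

Run:
```python
from h import *
c,pose=grab("wrist")
I=(np.zeros(3),np.eye(3))
for p in [(222.5,231.8),(208,231.8),(288.5,231.8),(166,243),(341,243),(152,243),(356,243)]:
    o,d=ray(c,p,I)
    for X in (-.011,): 
        q=o+d*(X-o[0])/d[0]; print(p,np.round(q,4))
```

```text
(222.5, 231.8) [-0.011   0.0048 -0.016 ]
(208, 231.8) [-0.011   0.0046 -0.0235]
(288.5, 231.8) [-0.011   0.0047  0.0177]
(166, 243) [-0.011  -0.0088 -0.0423]
(341, 243) [-0.011  -0.0089  0.0419]
(152, 243) [-0.011  -0.0093 -0.0494]
(356, 243) [-0.011  -0.0095  0.0494]
```

>>> move_arm --pt "0 0 0" --pt "0 0 0" --pt "0 0 0" --pt "0 0 0" --pt "0 -2 0" --pt "0 -6 0" --pt "0 -11 1" --pt "0 -16 4" --pt "0.5 -20 9" --pt "1 -21 14.5" --pt "1.4 -21 19.5" --pt "1.4 -21 21.7" --twist '[0,0,0,0,0,0,0,0,0,0,0,0]' --gripper '[-1,-1,-1,-1,-1,-1,-1,-1,-1,-1,-1,-1]'

```text
time_s: 8.28
position: [0.4499, 0.0177, 0.2419]
tcp_rot: [0.002, 2.219, -2.222]
ft_force: [-0.1, 0.4, 0.2]
opening: 0.0855
```

>>> move_arm --pt "0 0 0" --pt "0 0 0" --twist '[0,0]' --gripper '[-1,-1]'

```text
time_s: 8.52
position: [0.4499, 0.0182, 0.2418]
tcp_rot: [0.002, 2.22, -2.222]
ft_force: [-0.2, 0.7, -0.1]
opening: 0.0854
```

```bash
cat > m4.py <<'E'
from m2 import *
state(); grab("wrist","pics/w4.png"); grab("top","pics/t4.png"); grab("scene","pics/s4.png")
c=cv2.imread("pics/s4.png")[120:320,180:380]; cv2.imwrite("pics/s4c.png",cv2.resize(c,None,fx=3,fy=3,interpolation=cv2.INTER_CUBIC))
E
python3 m4.py
```

```text
t 8.53 p [0.4499 0.0182 0.2418] q [-0.22 -0.11  1.91 -0.    1.34  1.35] F [-0.2  0.7 -0.1] open 0.0854
R [[-1.0, 0.002, -0.001], [0.001, -0.001, -1.0], [-0.002, -1.0, 0.001]]
```

View pics/w4.png

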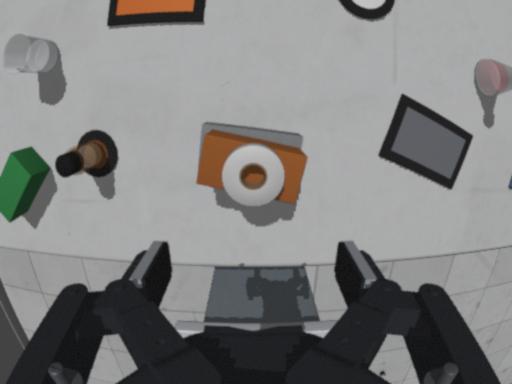

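View pics/s4c.png

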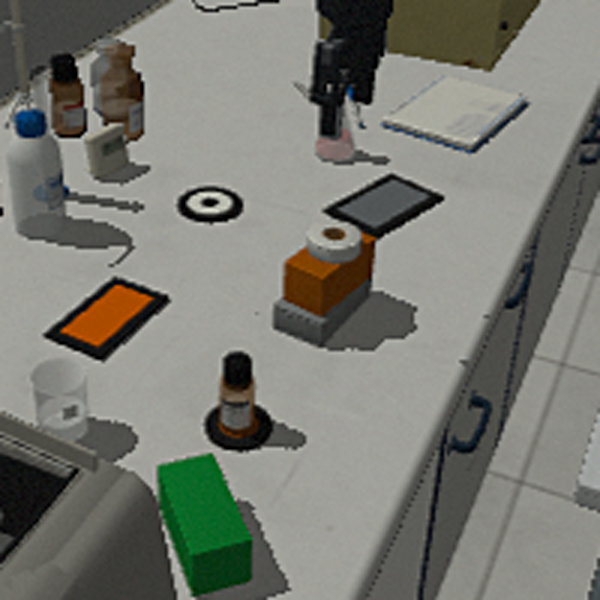

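Run:
```python
from m2 import *
c,pose=grab("wrist");H=cv2.cvtColor(c["color"],cv2.COLOR_RGB2HSV);V=H[...,2]
print(V[175,210:300:4],V[135:215:5,253],V[100,250])
inn=comp((H[...,1]>60)&(np.hypot(*(np.indices(V.shape)-np.array([177,253])[:,None,None]))<22),(253,177))
ys,xs=np.nonzero(inn);print("core",xs.min(),xs.max(),ys.min(),ys.max(),xs.mean(),ys.mean(), outer(c,inn,.105,pose,"e"))
T,_=grab("top");S,_=grab("scene")
for n,C,b in(("t",T,(235,205,285,260)),("s",S,(265,190,315,240))):
    cv2.imwrite(f"pics/r4{n}.png",cv2.resize(C["color"][b[1]:b[3],b[0]:b[2],::-1],None,fx=10,fy=10,interpolation=cv2.INTER_NEAREST))
cv2.imwrite("pics/r4w.png",cv2.resize(c["color"][110:220,190:320,::-1],None,fx=5,fy=5,interpolation=cv2.INTER_NEAREST))
```

```text
[131 130 132 145 172 172 172 168  76  74 121 133 134 126 111 172 170 167
 165 137 136 136 137] [117 105 162 190 184 178  90  73 134 133 101 157 164 153 132  96] 171
core 241 266 164 188 253.39619047619047 176.1352380952381 (array([454.8,  18.6]), array([23.7, 23.8]))
```

View pics/r4w.png

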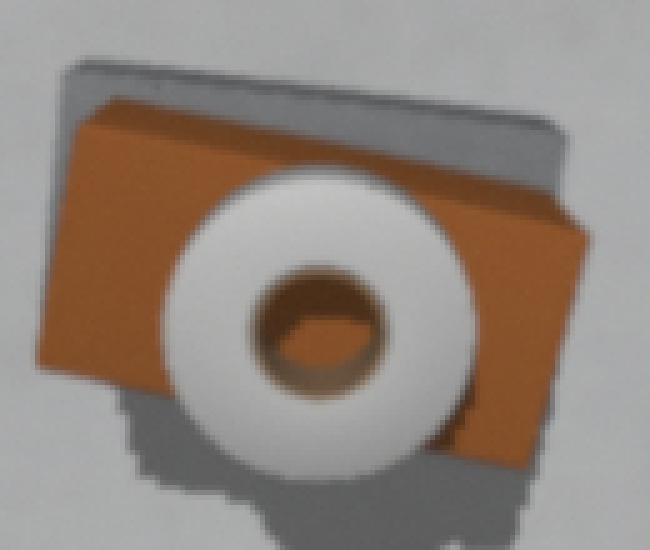

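View pics/r4s.png

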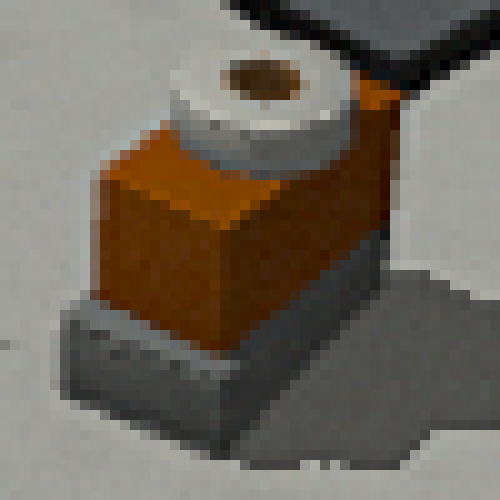

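View pics/r4t.png

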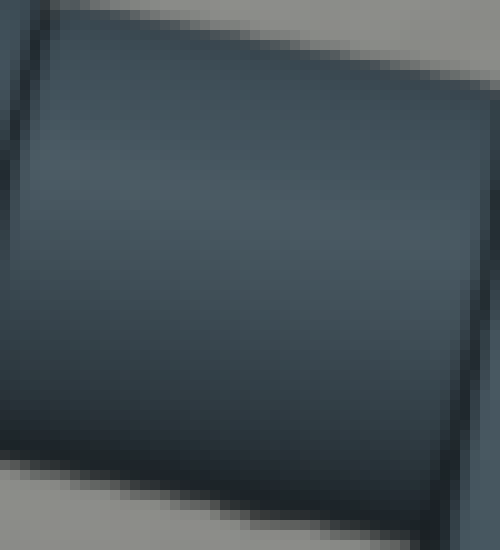

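Run:
```python
from m2 import *
c,pose=grab("wrist");S,_=grab("scene")
print("roll",tri([ray(c,(253.4,176.1),pose),ray(S,(290.7,197.5))]), plane(c,(253.4,176.1),.105,pose))
f=lambda x,y:(x/5-.5+190,y/5-.5+110)
g=lambda x,y:(x/10-.5+265,y/10-.5+190)
B=[plane(c,f(*p),.086,pose) for p in [(82,122),(38,368),(525,468),(590,237)]]
print(np.round(B,4),np.mean(B,0))
for a,b in((3,0),(2,1),(0,1),(3,2)): d=B[b]-B[a];print(np.linalg.norm(d),np.degrees(np.arctan2(d[1],d[0])))
# box top corner near (left) seen in scene (230,225),(100,165)
print("tri boxcorner",tri([ray(c,f(38,368),pose),ray(S,g(228,222))]))
print("tri boxcorner2",tri([ray(c,f(82,122),pose),ray(S,g(98,165))]))
C=[plane(c,f(*p),.034,pose) for p in [(68,65),(565,130)]];d=C[0]-C[1];print("case",np.round(C,4),np.linalg.norm(d),np.degrees(np.arctan2(d[1],d[0])))
print("case corner tri",tri([ray(c,f(68,65),pose),ray(S,g(62,308))]))
```

```text
roll (array([0.45610001, 0.01876792, 0.10549028]), [np.float64(0.0010448341700454201), np.float64(0.0010448341700453536)]) [0.45500863 0.01828492 0.105     ]
[[ 0.4928  0.0647  0.086 ]
 [ 0.4427  0.0756  0.086 ]
 [ 0.4211 -0.0245  0.086 ]
 [ 0.4699 -0.0357  0.086 ]] [0.45661703 0.02004218 0.086     ]
0.10288978464347305 77.16089046522018
0.10241912971960822 77.81875819283266
0.0513026845144586 167.65340097855224
0.05012485608164357 167.1192633449188
tri boxcorner (array([0.4440592 , 0.07562864, 0.08790223]), [np.float64(0.0008889609715633824), np.float64(0.0008889609715633023)])
tri boxcorner2 (array([0.49377044, 0.06470717, 0.0878562 ]), [np.float64(0.0008273301422857842), np.float64(0.0008273301422858956)])
case [[ 0.5     0.0758  0.034 ]
 [ 0.4849 -0.0387  0.034 ]] 0.11545824995386858 82.49614822748539
case corner tri (array([0.50049138, 0.07565328, 0.03584697]), [np.float64(0.00039804579436200486), np.float64(0.0003980457943618915)])
```

>>> move_arm --pt "-0.5 4 0" --pt "-0.5 8 0" --pt "-0.5 11.5 0" --pt "-0.5 13.5 0" --pt "-0.5 14.6 0" --pt "-0.5 14.6 0" --pt "-0.5 14.6 0" --pt "-0.5 14.6 0" --pt "-0.5 14.6 0" --pt "-0.5 14.6 0" --twist '[0,0,0,0,0,0,0,0,0,0]' --gripper '[-1,-1,-1,-1,-1,-1,1,1,1,1]' --force 40

```text
time_s: 10.18
position: [0.4561, 0.0179, 0.0973]
tcp_rot: [0.003, 2.217, -2.221]
ft_force: [-1.4, 0.8, 5.7]
opening: 0.0571
```

```bash
sed -i 's/4\.png/5.png/g;s/s4c/s5c/g' m4.py; python3 m4.py
python3 - <<'E'
import cv2
c=cv2.imread("pics/w5.png")[130:330,150:360]; cv2.imwrite("pics/w5c.png",cv2.resize(c,None,fx=3,fy=3,interpolation=cv2.INTER_CUBIC))
E
```

```text
t 10.18 p [0.4561 0.0179 0.0973] q [-0.22  0.11  2.02 -0.    1.01  1.35] F [-1.4  0.8  5.7] open 0.0571
R [[-1.0, 0.004, 0.001], [-0.001, -0.002, -1.0], [-0.004, -1.0, 0.002]]
```

View pics/w5c.png

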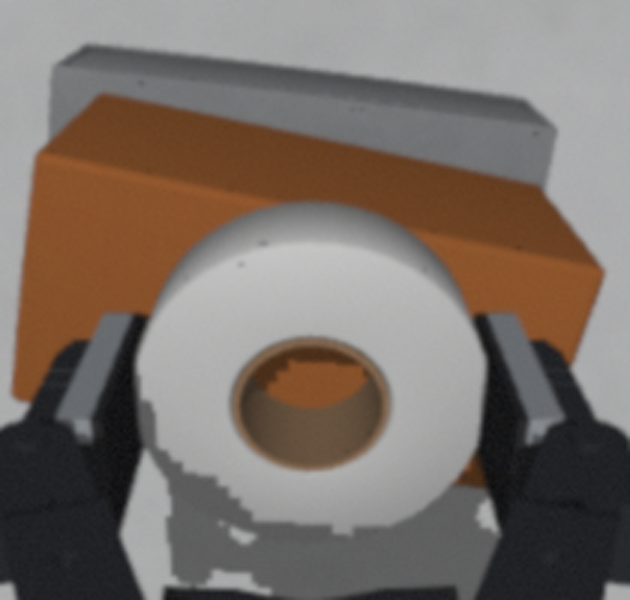

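>>> move_arm --pt "0 -0.5 0" --pt "0 -1.5 0" --pt "0 -3.5 0" --pt "-2 -5 1.2" --pt "-5.5 -6 3.5" --pt "-9.5 -6 6" --pt "-14 -5 9" --pt "-18 -3.5 11.6" --pt "-21 -1.5 13.5" --pt "-22.4 1 14.3" --pt "-22.6 2.8 14.5" --pt "-22.6 3.5 14.5" --twist '[0,0,0,0,0,0,0,0,0,0,0,0]' --gripper '[1,1,1,1,1,1,1,1,1,1,1,1]'

```text
time_s: 11.82
position: [0.6811, -0.1265, 0.062]
tcp_rot: [0.0, 2.22, -2.221]
ft_force: [-0.4, 0.2, 0.6]
opening: 0.057
```

```bash
sed -i 's/5\.png/6.png/g;s/s5c/s6c/g' m4.py; python3 m4.py
python3 - <<'E'
import cv2
c=cv2.imread("pics/w6.png")[130:330,150:360]; cv2.imwrite("pics/w6c.png",cv2.resize(c,None,fx=3,fy=3,interpolation=cv2.INTER_CUBIC))
E
```

```text
t 11.82 p [ 0.6811 -0.1265  0.062 ] q [-0.35  0.62  1.4  -0.    1.12  1.22] F [-0.4  0.2  0.6] open 0.057
R [[-1.0, 0.001, 0.001], [-0.001, -0.001, -1.0], [-0.001, -1.0, 0.001]]
```

View pics/w6.png

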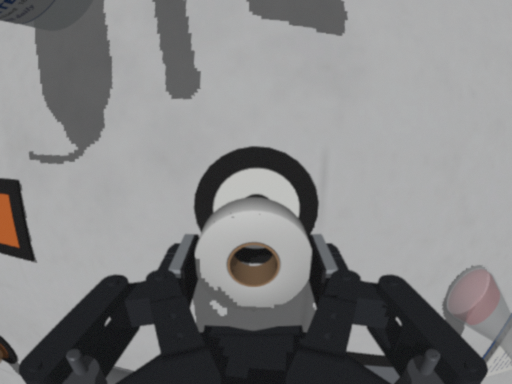

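View pics/s6c.png

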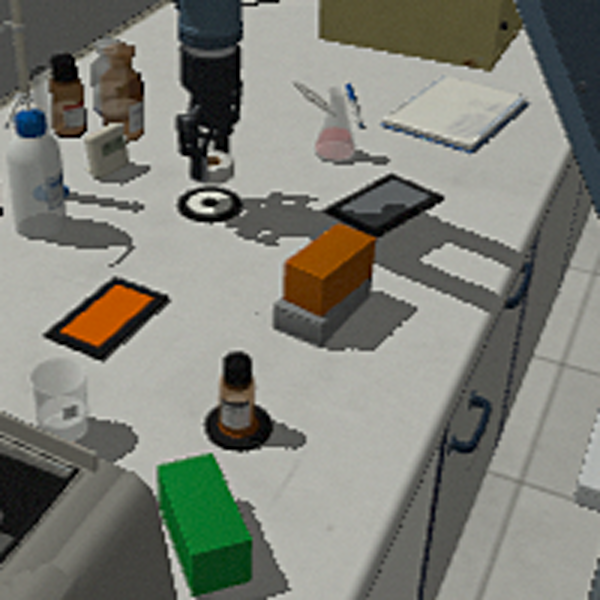

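Run:
```python
from m2 import *
from scipy.optimize import least_squares
c,pose=grab("wrist");H=cv2.cvtColor(c["color"],cv2.COLOR_RGB2HSV);V=H[...,2]
m=comp((V<60)&(np.indices(V.shape)[0]<205),(256,155))
cs,_=cv2.findContours(m.astype(np.uint8),cv2.RETR_EXTERNAL,cv2.CHAIN_APPROX_NONE);ct=max(cs,key=len)[:,0]
# outer arc: topmost pixel in each column plus side pixels
hull=cv2.convexHull(ct)[:,0]; hull=hull[hull[:,1]<200]
P=np.array([plane(c,q,.005,pose)[:2] for q in hull])
r=least_squares(lambda x:np.hypot(P[:,0]-x[0],P[:,1]-x[1])-x[2],[.68,-.127,.043]);print("pad",r.x,np.abs(r.fun).max())
r=least_squares(lambda x:np.hypot(P[:,0]-x[0],P[:,1]-x[1])-.0432,[.68,-.127]);print("pad fixed R",r.x,np.abs(r.fun).max())
cv2.imwrite("pics/w6d.png",cv2.resize(c["color"][140:320,180:330,::-1],None,fx=4,fy=3.3,interpolation=cv2.INTER_CUBIC))
core=comp((H[...,1]>70)|(V<40)&(np.hypot(*(np.indices(V.shape)-np.array([264,253])[:,None,None]))<28),(230,264))
ys,xs=np.nonzero(core);print("core",xs.min(),xs.max(),ys.min(),ys.max())
print("roll",plane(c,((xs.min()+xs.max())/2,(ys.min()+ys.max())/2),.07,pose))
```

```text
pad [ 0.68492747 -0.12811865  0.04191634] 0.00027570724691778487
pad fixed R [ 0.68335104 -0.12819953] 0.000875272361003307
core 228 278 243 285
roll [ 0.68053323 -0.12599724  0.07      ]
```

View pics/w6d.png

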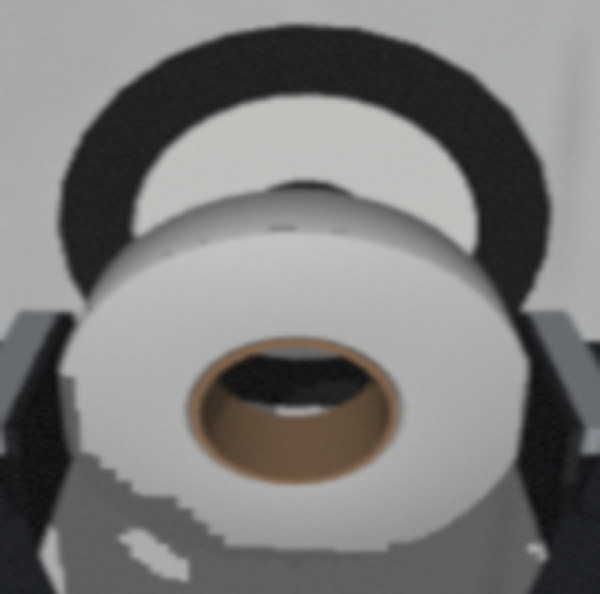

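>>> move_arm --pt "-0.3 1 0.2" --pt "-0.3 2.2 0.2" --pt "-0.3 3.2 0.2" --pt "-0.3 3.8 0.2" --pt "-0.3 4.2 0.2" --pt "-0.3 4.4 0.2" --pt "-0.3 4.5 0.2" --pt "-0.3 4.5 0.2" --twist '[0,0,0,0,0,0,0,0]' --gripper '[1,1,1,1,1,1,1,1]'

```text
time_s: 13.02
position: [0.6858, -0.1288, 0.0197]
tcp_rot: [0.004, 2.216, -2.221]
ft_force: [0.5, 1.0, -0.2]
opening: 0.0566
```

>>> move_arm --pt "0.1 0.15 0" --pt "0.1 0.3 0" --pt "0.1 0.4 0" --pt "0.1 0.4 0" --twist '[0,0,0,0]' --gripper '[1,1,1,1]'

```text
time_s: 13.52
position: [0.6849, -0.1288, 0.0168]
tcp_rot: [0.004, 2.216, -2.221]
ft_force: [-3.5, 0.2, 6.3]
opening: 0.0564
```

>>> move_arm --pt "0 0 0" --pt "0 0 0" --pt "0 0 0" --pt "0 0 0" --pt "0 -1.5 0" --pt "0 -4.5 0" --pt "2 -8.5 -1.3" --pt "6 -12 -4" --pt "10.5 -15 -6.9" --pt "15 -17.5 -9.8" --pt "19.5 -18.5 -12.8" --pt "22.5 -18.5 -14.7" --twist '[0,0,0,0,0,0,-9,-18,-27,-36,-45,-54]' --gripper '[-1,-1,-1,-1,-1,-1,-1,-1,-1,-1,-1,-1]'

```text
time_s: 15.02
position: [0.4578, 0.0193, 0.2024]
tcp_rot: [-0.842, 1.642, -1.654]
ft_force: [1.0, 0.6, 0.0]
opening: 0.0852
```

Run:
```python
from h import *
s,R=state()
print("tool delta to (.4568,.020,.24):",R.T@(np.array([.4568,.020,.24])-s["position"])*100, "jaw az",np.degrees(np.arctan2(R[1,2],R[0,2])))
c,_=grab("scene","pics/s7.png")
c=cv2.imread("pics/s7.png")[120:320,180:380]; cv2.imwrite("pics/s7c.png",cv2.resize(c,None,fx=3,fy=3,interpolation=cv2.INTER_CUBIC))
```

```text
t 15.03 p [0.4578 0.0193 0.2024] q [-0.22 -0.05  1.94 -0.    1.25  0.4 ] F [1.  0.6 0. ] open 0.0852
R [[-0.582, 0.009, 0.813], [-0.813, -0.003, -0.582], [-0.003, -1.0, 0.009]]
tool delta to (.4568,.020,.24): [-0.010516   -3.75762065 -0.08751634] jaw az -35.58785892322798
```

View pics/s7c.png

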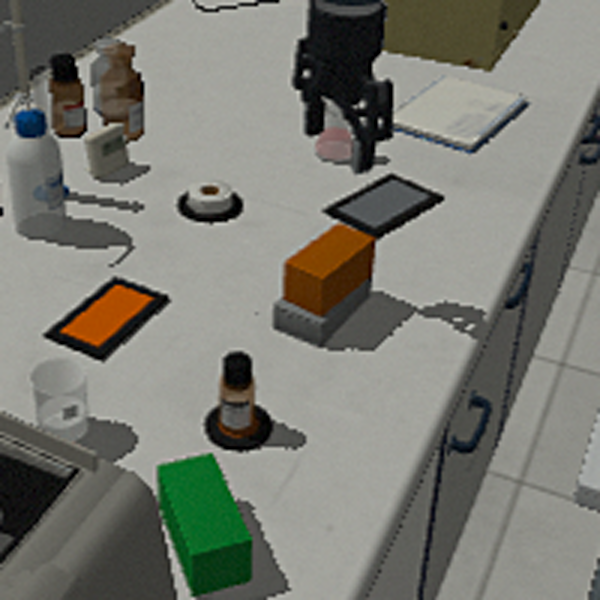

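>>> move_arm --pt "0 -1 0" --pt "0 -2 0" --pt "0 -2 0" --pt "0 -2 0" --twist '[-10,-20,-23,-23]' --gripper '[-1,-1,-1,-1]'

```text
time_s: 15.58
position: [0.4547, 0.0213, 0.2222]
tcp_rot: [-1.097, 1.359, -1.368]
ft_force: [-0.2, 0.9, -0.3]
opening: 0.0849
```

Run:
```python
from m2 import *
s,R=state(); c,pose=grab("wrist","pics/w7.png")
print("jaw az",np.degrees(np.arctan2(R[1,2],R[0,2])))
H=cv2.cvtColor(c["color"],cv2.COLOR_RGB2HSV);V=H[...,2]
cv2.imwrite("pics/w7c.png",cv2.resize(c["color"][100:300,150:350,::-1],None,fx=3,fy=3,interpolation=cv2.INTER_CUBIC))
```

```text
t 15.57 p [0.4547 0.0213 0.2222] q [-0.21 -0.08  1.92 -0.    1.29 -0.  ] F [-0.2  0.9 -0.3] open 0.0849
R [[-0.211, 0.006, 0.977], [-0.977, -0.001, -0.211], [0.0, -1.0, 0.006]]
jaw az -12.206622476455916
```

View pics/w7.png

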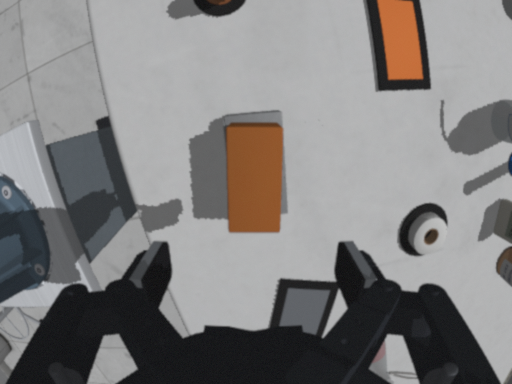

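View pics/w7c.png

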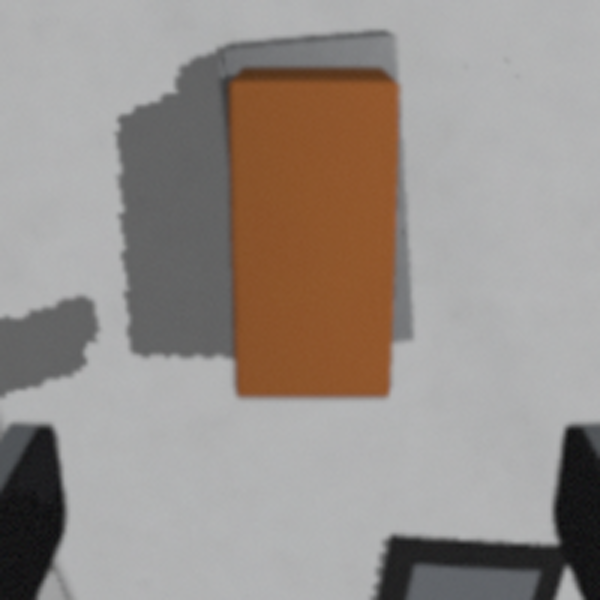

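Run:
```python
from m2 import *
s,R=state(); c,pose=grab("wrist")
f=lambda x,y:(x/3-.5+150,y/3-.5+100)
B=[plane(c,f(*p),.086,pose) for p in [(230,82),(398,82),(390,396),(236,396)]]
print(np.round(B,4))
for a,b in((3,0),(2,1)): d=B[b]-B[a];print(np.linalg.norm(d),np.degrees(np.arctan2(d[1],d[0])))
m=np.mean(B,0); print(m, "tool:",R.T@(m-pose[0])*100)
```

```text
t 15.62 p [0.4546 0.0213 0.2219] q [-0.21 -0.08  1.92 -0.    1.29 -0.  ] F [0.8 0.9 0. ] open 0.0851
R [[-0.212, 0.005, 0.977], [-0.977, -0.001, -0.212], [0.0, -1.0, 0.005]]
[[ 0.4426  0.077   0.086 ]
 [ 0.4919  0.0663  0.086 ]
 [ 0.4702 -0.0348  0.086 ]
 [ 0.4201 -0.0237  0.086 ]]
0.1032056075770283 77.39576810090263
0.10337057261279799 77.86524585426507
[0.45617951 0.02119531 0.086     ] tool: [-0.02887275 13.59120489  0.08336137]
```

>>> move_arm --pt "0 4 0.1" --pt "0 9 0.1" --pt "0 12.5 0.1" --pt "0 14.8 0.1" --pt "0 16 0.1" --pt "0 16 0.1" --pt "0 16 0.1" --pt "0 16 0.1" --pt "0 16 0.1" --pt "0 16 0.1" --twist '[0,0,0,0,0,0,0,0,0,0]' --gripper '[-1,-1,-1,-1,-1,-1,1,1,1,1]' --force 40

```text
time_s: 16.92
position: [0.4572, 0.0207, 0.0629]
tcp_rot: [-1.096, 1.359, -1.369]
ft_force: [-0.5, 0.0, 5.8]
opening: 0.0515
```

Run:
```python
from m2 import *
s,R=state(); c,pose=grab("wrist","pics/w8.png")
print("jaw az",np.degrees(np.arctan2(R[1,2],R[0,2])))
```

```text
t 16.93 p [0.4572 0.0207 0.0629] q [-0.21  0.18  2.03 -0.    0.93 -0.  ] F [-0.5  0.   5.8] open 0.0515
R [[-0.212, 0.007, 0.977], [-0.977, -0.002, -0.212], [0.0, -1.0, 0.007]]
jaw az -12.236703619602578
```

View pics/w8.png

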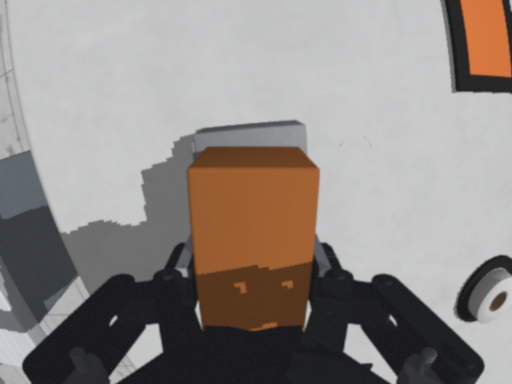

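>>> move_arm --pt "0 -0.5 0" --pt "0 -1.5 0" --pt "0 -3 0" --pt "-1 -4.5 1.1" --pt "-3.5 -5 3.9" --pt "-6.5 -5 7.2" --pt "-10 -5 11" --pt "-13 -4.5 14.4" --pt "-15.3 -3.5 16.9" --pt "-16.3 -2.2 18" --pt "-16.5 -1.3 18.2" --pt "-16.5 -1.2 18.2" --twist '[0,0,0,-1,-2,-3.5,-5,-6.5,-7.6,-7.6,-7.6,-7.6]' --gripper '[1,1,1,1,1,1,1,1,1,1,1,1]'

```text
time_s: 18.48
position: [0.6689, 0.1432, 0.0755]
tcp_rot: [-1.167, 1.264, -1.272]
ft_force: [-0.3, -1.0, -1.3]
opening: 0.0513
```

Run:
```python
from m2 import *
s,R=state(); c,pose=grab("wrist","pics/w9.png")
print("jaw az",np.degrees(np.arctan2(R[1,2],R[0,2])))
grab("top","pics/t9.png")
grab("scene","pics/s9.png")
c=cv2.imread("pics/s9.png")[120:320,180:380]; cv2.imwrite("pics/s9c.png",cv2.resize(c,None,fx=3,fy=3,interpolation=cv2.INTER_CUBIC))
```

```text
t 18.48 p [0.6689 0.1432 0.0755] q [ 0.04  0.59  1.42 -0.    1.13  0.12] F [-0.3 -1.  -1.3] open 0.0513
R [[-0.081, 0.005, 0.997], [-0.997, -0.002, -0.081], [0.001, -1.0, 0.005]]
jaw az -4.634910462412134
```

View pics/w9.png

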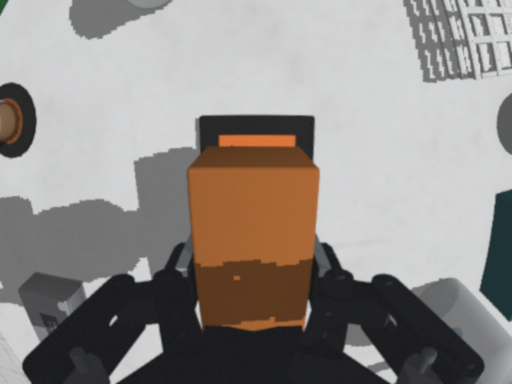

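View pics/s9c.png

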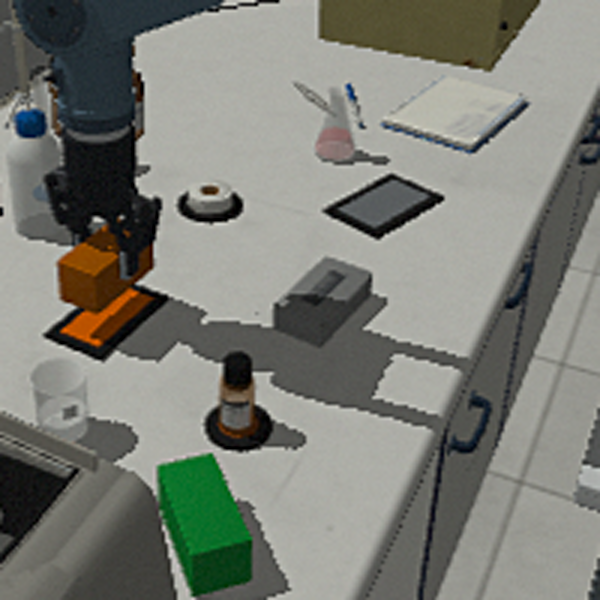

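Run:
```python
import cv2
c=cv2.imread("pics/w9.png")[105:185,180:330]; cv2.imwrite("pics/w9c.png",cv2.resize(c,None,fx=5,fy=5,interpolation=cv2.INTER_CUBIC))
```

```text
(no output)
```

View pics/w9c.png

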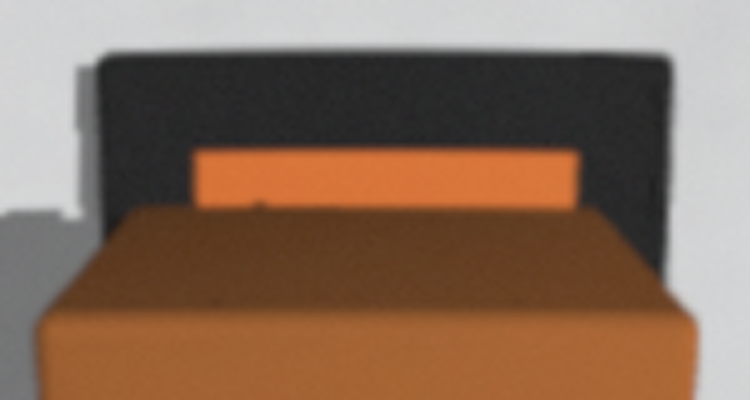

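Run:
```python
from m2 import *
s,R=state(); c,pose=grab("wrist")
f=lambda x,y:(x/5-.5+180,y/5-.5+105)
for n,ps,z in (("inlay",[(193,150),(580,150)],.005),("pad",[(98,58),(672,58)],.005),("boxbot",[(130,208),(602,208)],.0466),("boxtop",[(39,318),(697,318)],.0986)):
    P=[plane(c,f(*p),z,pose) for p in ps]; d=P[1]-P[0]
    print(n,"w",np.round(np.linalg.norm(d),4),"az",np.round(np.degrees(np.arctan2(d[1],d[0])),1),"mid tool cm",np.round(R.T@(np.mean(P,0)-pose[0])*100,2))
```

```text
t 18.62 p [0.6697 0.143  0.0768] q [ 0.04  0.58  1.42 -0.    1.13  0.12] F [ 1.2  0.3 -1.1] open 0.0518
R [[-0.081, 0.007, 0.997], [-0.997, -0.002, -0.081], [0.001, -1.0, 0.007]]
inlay w 0.0534 az -4.6 mid tool cm [-5.3   7.18  0.26]
pad w 0.0789 az -4.6 mid tool cm [-6.61  7.17  0.24]
boxbot w 0.0524 az -4.8 mid tool cm [-5.17  3.01 -0.03]
boxtop w 0.0509 az -4.8 mid tool cm [-5.16 -2.19 -0.01]
```

>>> move_arm --pt "-0.1 1 0.2" --pt "-0.1 2 0.2" --pt "-0.1 3 0.2" --pt "-0.1 3.5 0.2" --pt "-0.1 3.8 0.2" --pt "-0.1 4 0.2" --pt "-0.1 4.1 0.2" --pt "-0.1 4.2 0.2" --pt "-0.1 4.2 0.2" --twist '[0,0,0,0,0,0,0,0,0]' --gripper '[1,1,1,1,1,1,1,1,1]'

```text
time_s: 19.8
position: [0.6724, 0.1438, 0.0351]
tcp_rot: [-1.165, 1.262, -1.274]
ft_force: [-0.1, 0.5, -1.3]
opening: 0.0514
```

>>> move_arm --pt "0 0.1 0" --pt "0 0.2 0" --pt "0 0.3 0" --pt "0 0.3 0" --twist '[0,0,0,0]' --gripper '[1,1,1,1]'

```text
time_s: 20.3
position: [0.6726, 0.1438, 0.0343]
tcp_rot: [-1.165, 1.262, -1.274]
ft_force: [-5.5, -1.0, 13.0]
opening: 0.0512
```

>>> move_arm --pt "0 0 0" --pt "0 0 0" --pt "0 0 0" --pt "0 0 0" --pt "0 -2 0" --pt "0 -6 0" --pt "0.7 -10 -1" --pt "3.4 -13.5 -5" --pt "6.5 -14.6 -9.5" --pt "9.6 -14.6 -14" --pt "12.4 -14.6 -18" --pt "13.9 -14.6 -20.2" --twist '[0,0,0,0,0,0,0,1,2,2.9,2.9,2.9]' --gripper '[-1,-1,-1,-1,-1,-1,-1,-1,-1,-1,-1,-1]'

```text
time_s: 21.8
position: [0.4573, 0.0211, 0.1801]
tcp_rot: [-1.138, 1.298, -1.312]
ft_force: [-0.3, -0.4, -0.0]
opening: 0.085
```

>>> move_arm --pt "0 0 0" --pt "0 0 0" --twist '[0,0]' --gripper '[-1,-1]'

```text
time_s: 22.05
position: [0.4587, 0.0211, 0.1815]
tcp_rot: [-1.136, 1.296, -1.314]
ft_force: [0.4, 0.0, -0.0]
opening: 0.0853
```

Run:
```python
from m2 import *
s,R=state(); c,pose=grab("wrist","pics/w10.png")
print("jaw az",np.degrees(np.arctan2(R[1,2],R[0,2])))
cv2.imwrite("pics/w10c.png",cv2.resize(c["color"][90:290,150:350,::-1],None,fx=3,fy=3,interpolation=cv2.INTER_CUBIC))
grab("scene","pics/s10.png")
c=cv2.imread("pics/s10.png")[120:320,180:380]; cv2.imwrite("pics/s10c.png",cv2.resize(c,None,fx=3,fy=3,interpolation=cv2.INTER_CUBIC))
```

```text
t 22.05 p [0.4587 0.0211 0.1815] q [-0.21 -0.03  1.96 -0.    1.2  -0.08] F [ 0.4  0.  -0. ] open 0.0853
R [[-0.133, 0.012, 0.991], [-0.991, -0.003, -0.132], [0.001, -1.0, 0.013]]
jaw az -7.61429153584259
```

View pics/w10c.png

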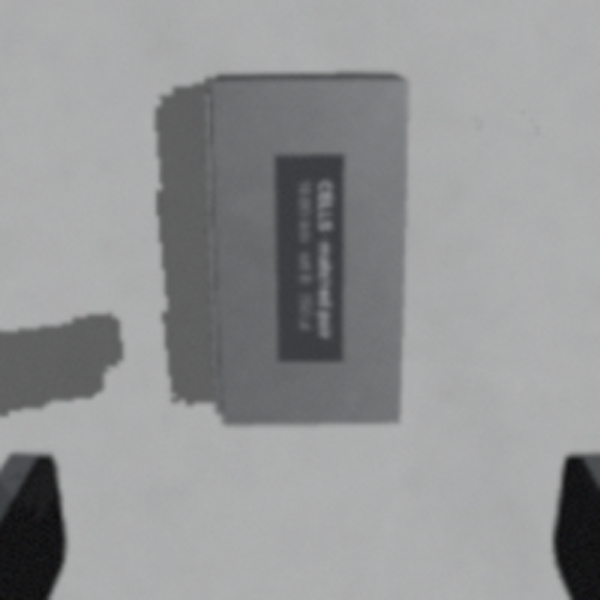

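View pics/s10c.png

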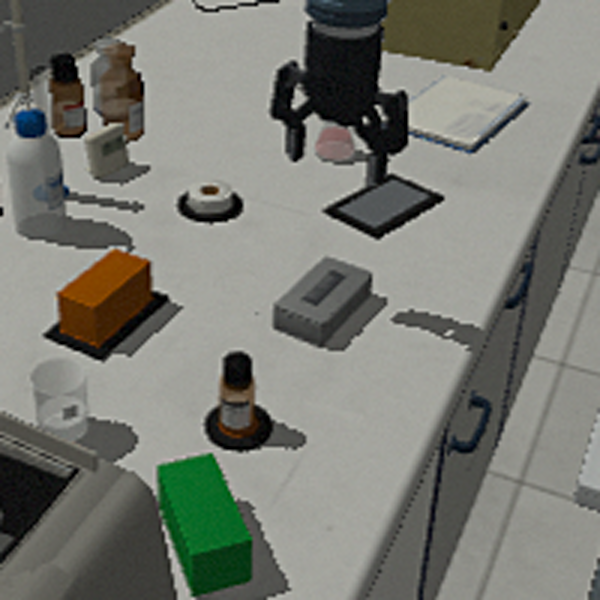

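Run:
```python
from m2 import *
s,R=state(); c,pose=grab("wrist")
f=lambda x,y:(x/3-.5+150,y/3-.5+90)
B=[plane(c,f(*p),.034,pose) for p in [(213,79),(408,79),(400,422),(223,422)]]
print(np.round(B,4))
for a,b in((3,0),(2,1),(0,1),(3,2)): d=B[b]-B[a];print(np.linalg.norm(d),np.degrees(np.arctan2(d[1],d[0])))
m=np.mean(B,0); print(m, "tool:",R.T@(m-pose[0])*100)
```

```text
t 22.15 p [0.4585 0.0214 0.1808] q [-0.21 -0.02  1.96 -0.    1.2  -0.08] F [1.5 0.8 1.2] open 0.0853
R [[-0.132, 0.011, 0.991], [-0.991, -0.002, -0.132], [0.001, -1.0, 0.011]]
[[ 0.4381  0.0859  0.034 ]
 [ 0.4982  0.0779  0.034 ]
 [ 0.4835 -0.0379  0.034 ]
 [ 0.4228 -0.0294  0.034 ]]
0.11633075576449405 82.43363932561886
0.11664325614112098 82.75991382644322
0.06063709148587231 -7.618847534539568
0.06130238850620959 -7.9085882328050605
[0.46062638 0.02412324 0.034     ] tool: [-3.13527018e-01  1.46793506e+01  1.40997126e-02]
```

>>> move_arm --pt "-0.3 4 0" --pt "-0.3 9 0" --pt "-0.3 12.5 0" --pt "-0.3 14.8 0" --pt "-0.3 15.8 0" --pt "-0.3 16.2 0" --pt "-0.3 16.3 0" --pt "-0.3 16.3 0" --pt "-0.3 16.3 0" --pt "-0.3 16.3 0" --pt "-0.3 16.3 0" --twist '[0,0,0,0,0,0,0,0,0,0,0]' --gripper '[-1,-1,-1,-1,-1,-1,-1,1,1,1,1]' --force 50

```text
time_s: 23.58
position: [0.4611, 0.0239, 0.0186]
tcp_rot: [-1.136, 1.296, -1.313]
ft_force: [-0.9, 1.1, 6.5]
opening: 0.0634
```

Run:
```python
from m2 import *
s,R=state(); c,pose=grab("wrist","pics/w11.png")
print("jaw az",np.degrees(np.arctan2(R[1,2],R[0,2])))
d=np.array([.477,-.233,.08])-s["position"]; print(R.T@d*100)
```

```text
t 23.57 p [0.4611 0.0239 0.0186] q [-0.21  0.27  2.03 -0.    0.82 -0.07] F [-0.9  1.1  6.5] open 0.0634
R [[-0.131, 0.012, 0.991], [-0.991, -0.003, -0.131], [0.001, -1.0, 0.012]]
jaw az -7.552849948582559
[25.2662534  -6.04786354  5.02289024]
```

View pics/w11.png

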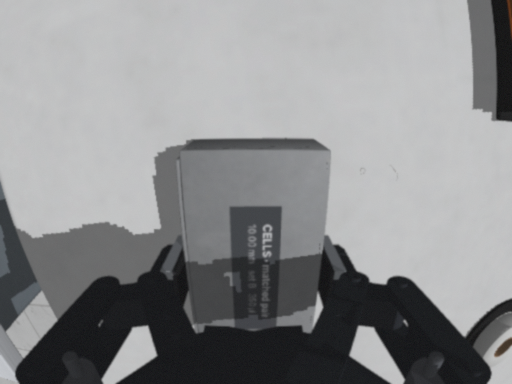

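>>> move_arm --pt "0 -0.5 0" --pt "0 -1.5 0" --pt "0.5 -3.5 0.1" --pt "3 -5.5 0.6" --pt "7 -6 1.4" --pt "11.5 -6 2.3" --pt "16 -6 3.2" --pt "20 -6 4" --pt "23 -5.5 4.6" --pt "24.8 -5 4.9" --pt "25.3 -4.6 5" --pt "25.3 -4.6 5" --twist '[0,0,0,1,3,5,7,9,10.5,11.6,11.6,11.6]' --gripper '[1,1,1,1,1,1,1,1,1,1,1,1]'

```text
time_s: 25.12
position: [0.4764, -0.2324, 0.065]
tcp_rot: [-1.024, 1.442, -1.455]
ft_force: [-0.1, 1.1, -1.4]
opening: 0.063
```

Run:
```python
from m2 import *
s,R=state(); c,pose=grab("wrist","pics/w12.png")
print("jaw az",np.degrees(np.arctan2(R[1,2],R[0,2])))
c=cv2.imread("pics/w12.png"); cv2.imwrite("pics/w12c.png",cv2.resize(c[90:190,170:340],None,fx=4.5,fy=4.5,interpolation=cv2.INTER_CUBIC))
```

```text
t 25.12 p [ 0.4764 -0.2324  0.065 ] q [-0.68  0.31  1.85  0.01  0.97 -0.35] F [-0.1  1.1 -1.4] open 0.063
R [[-0.328, 0.011, 0.945], [-0.945, -0.001, -0.328], [-0.002, -1.0, 0.011]]
jaw az -19.127839269575233
```

View pics/w12.png

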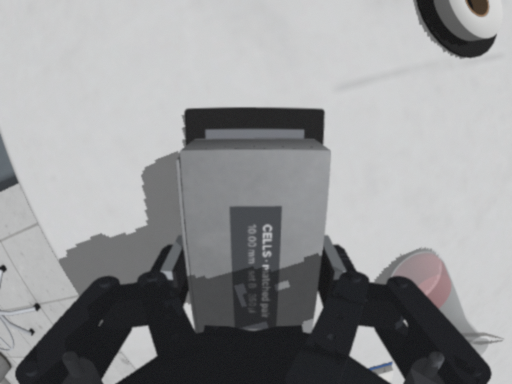

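View pics/w12c.png

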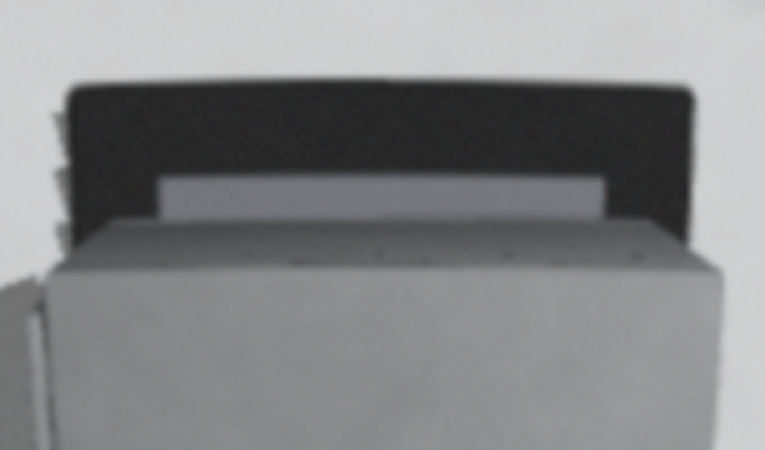

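Run:
```python
from m2 import *
s,R=state(); c,pose=grab("wrist")
f=lambda x,y:(x/4.5-.5+170,y/4.5-.5+90)
for n,ps,z in (("inlay",[(159,176),(605,177)],.005),("pad",[(70,86),(694,86)],.005),("casebot",[(108,218),(652,219)],.0464),("casetop",[(47,270),(722,270)],.0804)):
    P=[plane(c,f(*p),z,pose) for p in ps]; d=P[1]-P[0]
    print(n,"w",np.round(np.linalg.norm(d),4),"az",np.round(np.degrees(np.arctan2(d[1],d[0])),1),"mid tool cm",np.round(R.T@(np.mean(P,0)-pose[0])*100,2))
T,_=grab("top"); S,_=grab("scene")
# flask foot: scene crop (337,150)/3
print("flask base scene",plane(S,(180+336/3-.5,120+148/3-.5),0.01), "flask top-view blob",plane(T,(364,186),0.02), plane(T,(364,186),0.06))
```

```text
t 25.18 p [ 0.4766 -0.2322  0.0652] q [-0.68  0.31  1.85  0.01  0.97 -0.35] F [-0.1 -0.2 -1.2] open 0.063
R [[-0.327, 0.011, 0.945], [-0.945, -0.002, -0.327], [-0.002, -1.0, 0.011]]
inlay w 0.0645 az -19.3 mid tool cm [-5.82  6.03  0.07]
pad w 0.0902 az -19.1 mid tool cm [-7.19  6.03  0.08]
casebot w 0.0624 az -19.3 mid tool cm [-5.77  1.89  0.03]
casetop w 0.0609 az -19.2 mid tool cm [-5.77 -1.51  0.06]
flask base scene [ 0.59167602 -0.34317926  0.01      ] flask top-view blob [ 0.58339999 -0.34566995  0.02      ] [ 0.57901911 -0.33289665  0.06      ]
```

>>> move_arm --pt "0 1 0" --pt "0 2 0" --pt "0 3 0" --pt "0 3.5 0" --pt "0 3.8 0" --pt "0 4 0" --pt "0 4.1 0" --pt "0 4.2 0" --pt "0 4.3 0" --pt "0 4.3 0" --twist '[0,0,0,0,0,0,0,0,0,0]' --gripper '[1,1,1,1,1,1,1,1,1,1]'

```text
time_s: 26.58
position: [0.4777, -0.2326, 0.0236]
tcp_rot: [-1.024, 1.44, -1.456]
ft_force: [-3.5, 2.7, 9.1]
opening: 0.063
```

Contact is felt; release, rise and retreat to a look-over pose.

>>> move_arm --pt "0 0 0" --pt "0 0 0" --pt "0 0 0" --pt "0 0 0" --pt "0 -2 0" --pt "0 -6 0" --pt "0 -12 0" --pt "0 -18 0" --pt "-3 -24 0" --pt "-7 -28 0" --pt "-10 -28 0" --pt "-10 -28 0" --twist '[0,0,0,0,0,0,0,0,0,0,0,0]' --gripper '[-1,-1,-1,-1,-1,-1,-1,-1,-1,-1,-1,-1]'

```text
time_s: 28.08
position: [0.5075, -0.1356, 0.3043]
tcp_rot: [-1.025, 1.437, -1.454]
ft_force: [-0.8, -0.1, -0.2]
opening: 0.0853
```

Run:
```python
from m2 import *
s,R=state(); c,pose=grab("wrist","pics/w13.png"); grab("top","pics/t13.png"); grab("scene","pics/s13.png")
c=cv2.imread("pics/s13.png")[120:320,180:380]; cv2.imwrite("pics/s13c.png",cv2.resize(c,None,fx=3,fy=3,interpolation=cv2.INTER_CUBIC))
c=cv2.imread("pics/t13.png")[130:260,120:400]; cv2.imwrite("pics/t13c.png",cv2.resize(c,None,fx=2.8,fy=2.8,interpolation=cv2.INTER_CUBIC))
```

```text
t 28.07 p [ 0.5075 -0.1356  0.3043] q [-0.49  0.01  1.66  0.    1.45 -0.16] F [-0.8 -0.1 -0.2] open 0.0853
R [[-0.324, 0.013, 0.946], [-0.946, -0.003, -0.324], [-0.001, -1.0, 0.013]]
```

View pics/w13.png

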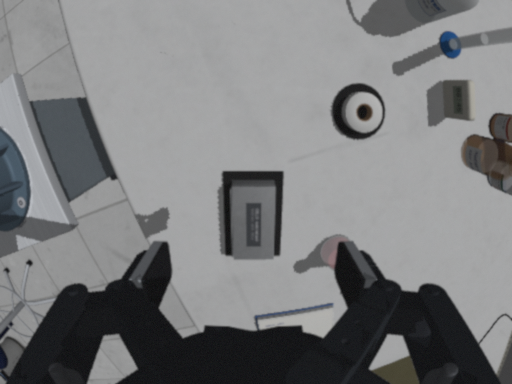

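View pics/s13c.png

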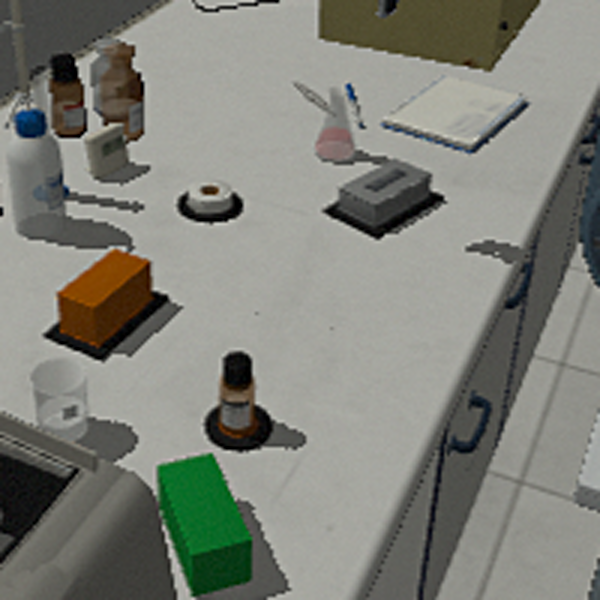

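View pics/t13c.png

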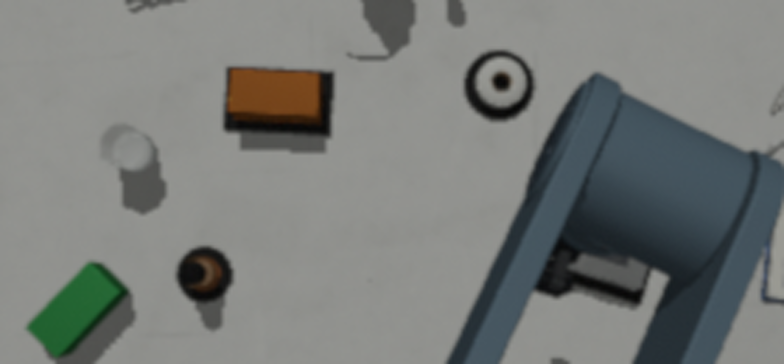

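>>> move_arm --pt "-4 -1 0" --pt "-9 -2 -0.5" --pt "-14 -3 -1" --pt "-18 -3.6 -1.3" --pt "-20.3 -3.6 -1.3" --pt "-20.3 -3.6 -1.3" --pt "-20.3 -3.6 -1.3" --twist '[0,0,0,0,0,0,0]' --gripper '[-1,-1,-1,-1,-1,-1,-1]'

```text
time_s: 29.1
position: [0.5601, 0.0572, 0.3384]
tcp_rot: [-1.026, 1.443, -1.456]
ft_force: [-0.4, -0.5, 0.2]
opening: 0.0855
```

Run:
```python
from m2 import *
s,R=state(); c,pose=grab("wrist","pics/w14.png"); grab("top","pics/t14.png")
```

```text
t 29.1 p [0.5601 0.0572 0.3384] q [-0.11  0.08  1.52 -0.    1.53  0.23] F [-0.4 -0.5  0.2] open 0.0855
R [[-0.328, 0.009, 0.945], [-0.945, -0.003, -0.328], [-0.0, -1.0, 0.01]]
```

View pics/w14.png

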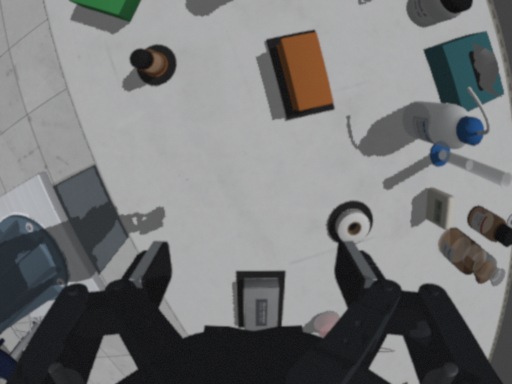

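View pics/t14.png

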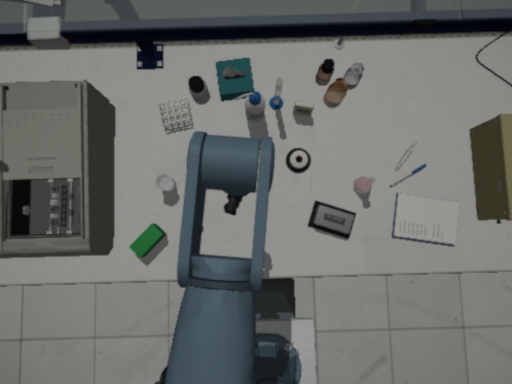

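Run:
```python
import cv2, numpy as np
def cr(f,b,k=6): 
    a=cv2.imread(f)[b[1]:b[3],b[0]:b[2]]; return cv2.resize(a,None,fx=k,fy=k,interpolation=cv2.INTER_CUBIC)
cv2.imwrite("pics/ca.png",np.hstack([cr("pics/w13.png",(215,160,290,265),5),cr("pics/w14.png",(260,20,340,125),5)]))
cv2.imwrite("pics/cb.png",np.hstack([cr("pics/w13.png",(320,70,400,150),5),cr("pics/w14.png",(120,30,200,110),5)]))
```

```text
(no output)
```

View pics/ca.png

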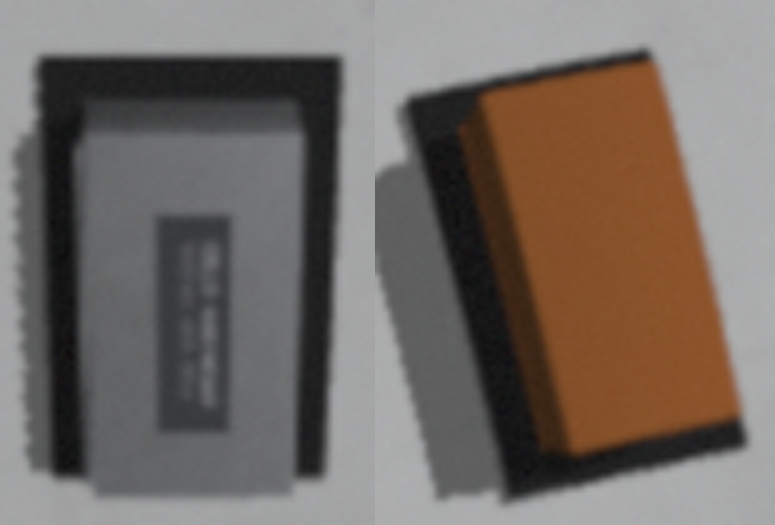

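View pics/cb.png

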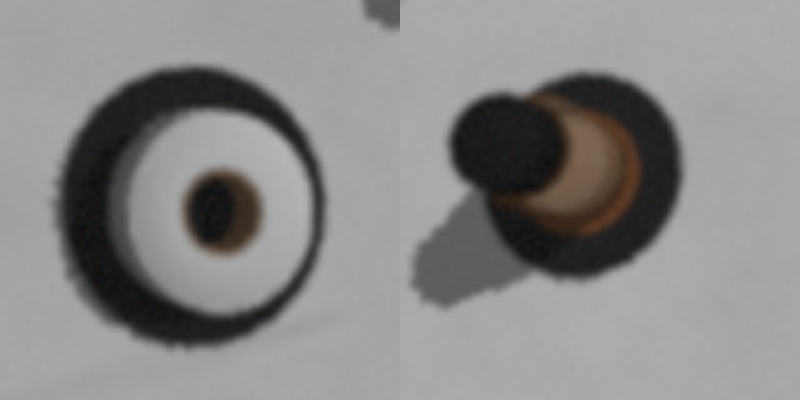

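Run:
```python
from m2 import *
c,_=grab("wrist")
def R(rv): return Ro.from_rotvec(rv).as_matrix()
R13=np.array([[-0.324,.013,.946],[-.946,-.003,-.324],[-.001,-1,.013]]);R14=np.array([[-.328,.009,.945],[-.945,-.003,-.328],[0,-1,.010]])
p13=(np.array([.5075,-.1356,.3043]),R13);p14=(np.array([.5601,.0572,.3384]),R14)
def q(ps,o,z,pose):
    return np.array([plane(c,(x/5-.5+o[0],y/5-.5+o[1]),z,pose) for x,y in ps])
def yaw(P): d=(P[0]-P[3]+P[1]-P[2]);return np.round(np.degrees(np.arctan2(d[1],d[0])),1)
for n,top,pad,o,z,pose in (("case",[(78,135),(305,135),(295,494),(92,494)],[(38,58),(342,57),(325,476),(54,476)],(215,160),.039,p13),
  ("box",[(105,92),(280,55),(367,415),(200,452)],[(35,97),(275,50),(371,443),(130,500)],(260,20),.057,p14)):
    A=q(top,o,z,pose);B=q(pad,o,.005,pose);print(n,np.round(A.mean(0)*1e3,1),yaw(A),"pad",np.round(B.mean(0)*1e3,1),yaw(B),"diff",np.round((A-B).mean(0)[:2]*1e3,1))
print("roll",q([(223,210)],(320,70),.024,p13)*1e3,q([(193,206)],(320,70),.005,p13)*1e3)
print("bottle",q([(108,145)],(120,30),.085,p14)*1e3,q([(178,174)],(120,30),.005,p14)*1e3)
```

```text
case [ 477.9 -232.9   39. ] 71.4 pad [ 477.6 -232.6    5. ] 71.0 diff [ 0.3 -0.4]
box [672.8 144.2  57. ] 85.5 pad [671.6 143.4   5. ] 84.7 diff [1.2 0.8]
roll [[ 683.72694342 -127.74547823   24.        ]] [[ 681.56257466 -126.9955511     5.        ]]
bottle [[467.73654382 234.65908569  85.        ]] [[462.28269671 236.99559017   5.        ]]
```

Run:
```python
from m2 import *
T,_=grab("top");S,_=grab("scene","pics/s15.png")
t=cv2.imread("pics/t13.png"); V=cv2.cvtColor(t,cv2.COLOR_BGR2HSV)[...,2]
cv2.imwrite("pics/cc.png",np.hstack([cv2.resize(t[210:250,170:215],None,fx=9,fy=9,interpolation=cv2.INTER_CUBIC)[:360],cv2.resize(S["color"][230:275,235:280,::-1],None,fx=8,fy=8,interpolation=cv2.INTER_CUBIC)]))
```

```text
(no output)
```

View pics/cc.png

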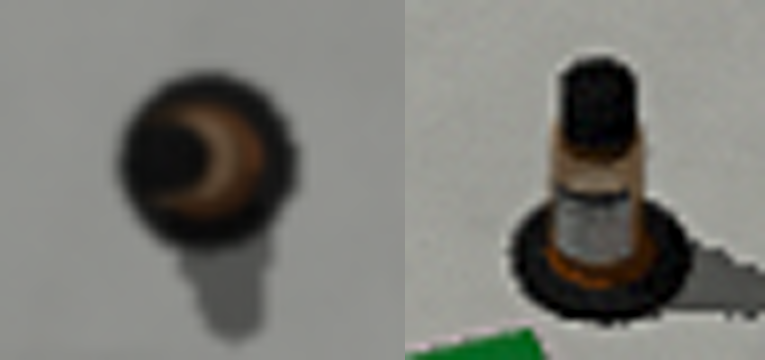

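Run:
```python
from m2 import *
T,_=grab("top");S,_=grab("scene")
f=lambda x,y:(x/9-.5+170,y/9-.5+210); g=lambda x,y:((x-405)/8-.5+235,y/8-.5+230)
print("top cap",plane(T,f(168,160),.085),"pad",plane(T,f(208,161),.005))
for y in (74,80): print("tri cap",tri([ray(T,f(168,160)),ray(S,g(598,y))]))
print("scene cap",plane(S,g(598,77),.085),"pad",plane(S,g(601,254),.005))
# bottle near bottom edge in scene: (596,266)
print("near bottom",plane(S,g(596,268),.005),"disc near edge",plane(S,g(601,288),.005))
```

```text
top cap [0.4617871  0.23454197 0.085     ] pad [0.46137092 0.23494265 0.005     ]
tri cap (array([0.4642743 , 0.23531344, 0.08648065]), [np.float64(0.0027004985153649724), np.float64(0.002700498515365001)])
tri cap (array([0.46417894, 0.23572136, 0.08412107]), [np.float64(0.002584694776986035), np.float64(0.0025846947769859047)])
scene cap [0.46693718 0.23595067 0.085     ] pad [0.46369835 0.23843652 0.005     ]
near bottom [0.46206181 0.24592637 0.005     ] disc near edge [0.45583386 0.25448578 0.005     ]
```

Run:
```python
from h import *
from workcell import job_done
state(); print(job_done())
```

```text
t 29.45 p [0.5602 0.0579 0.3391] q [-0.11  0.08  1.52 -0.    1.53  0.23] F [ 0.5  0.5 -0.7] open 0.0851
R [[-0.328, 0.011, 0.945], [-0.945, -0.003, -0.328], [-0.001, -1.0, 0.011]]
the job is handed in; nothing more can be done
None
```

I took the pile apart in the order bottle, roll, box, case, set each thing on its own pad, and handed the job in at 29.5 s of the 112 s allowed. The arm was clear of everything at the end, and `job_done()` gave no verdict.

| Object | Distance from pad centre | Turn from pad (limit 11.5°) | Measured with |
|---|---|---|---|
| Case | about 0.5 mm | 0.4° | wrist camera |
| Box | about 1.5 mm | 0.8° | wrist camera |
| Roll | about 2.3 mm | – | wrist camera |
| Bottle | 0.6 to 6 mm | – | all three cameras |

- **Bottle disagreement:** the cameras differed on the bottle: top 0.6 mm, scene about 4 mm, wrist about 6 mm. The wrist figure is biased because it includes the side of the cap. All three are inside the 12 mm limit.
- **Upright:** all four things look upright in the last pictures.
- **Flask and beaker:** I checked these by eye only. They look unmoved, and so does the green look-alike box.

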